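# Build up a dowelled corbel blank from the parts carousel

### The job

Build up the stepped limewood blank on the back block held in the vise: turn the parts carousel to bring each slab round from under the wire shelf to where you can take it, and press the slabs on one at a time, square over the dowels, the longest first and so on down to the short plain-topped one. Push each fully home, with no gap, before the next goes on; use every slab on the carousel, and leave the mallet, gouge and wax tin alone.

Things in the scene. Friction and masses are not known exactly. Their poses are not given: they have to be found in the camera images.
- block_top (a point): centre of the top face of the back block, a fixed limewood block 200 (x) x 60 (y) mm in the bench vise, top face 75 mm above the bench. Four round-nosed dowels, 14 mm in diameter, stand 15 mm above that face at x = +-28, y = +-14 mm. A seated slab's origin lies on this point's z axis, at 0 for the lowest slab and 36 mm higher for each further one
- vise: the fixed bench vise that holds the back block; origin on the bench below block_top, same axes. Its jaws (160 mm along x, top 55 mm above the bench, +-60 mm in y), iron bed (+-110 mm in y) and screw with tommy bar (to -125 mm in y, below 50 mm) all lie lower than the block's top
- tray: revolving white tray of the carousel, 450 mm across; origin on its vertical axis at bench height, floor 35 mm up. Turns easily, no stops, stays where left. 12 mm high strips on its x and y axes quarter it; at their outer ends, 207 mm from the axis, turning posts 18 mm thick, top at 95 mm. Rim 12 mm high. Slabs lie dowels up near x = +-100, y = +-78 mm, length along the tray's x
- stand: fixed foot of the carousel; origin on the bench under the tray's axis. It carries a wire shelf on four legs over the rear of the tray: 70 to 240 mm along the stand's +x, +-255 mm in y, underside 185 mm above the bench. A gripper does not fit through the wires, so slabs below cannot be taken; the -x side, towards the robot, is open
- slab_160: limewood slab 160 mm long (x), 56 wide (y), 36 thick (z), 174 g or so; origin: centre of its underside. Four dowels on top like the back block's. Four sockets below, 18 mm deep, take that dowel pattern either way round, a push fit: by its weight alone a slab stands 3 to 10 mm proud; 10 to 20 N of steady push sends it home. May be absent.
- slab_135: limewood slab 135 mm long (x), 56 wide (y), 36 thick (z), 147 g or so; origin: centre of its underside. Four dowels on top like the back block's. Four sockets below, 18 mm deep, take that dowel pattern either way round, a push fit: by its weight alone a slab stands 3 to 10 mm proud; 10 to 20 N of steady push sends it home. May be absent.
- slab_110: limewood slab 110 mm long (x), 56 wide (y), 36 thick (z), 120 g or so; origin: centre of its underside. Four dowels on top like the back block's. Four sockets below, 18 mm deep, take that dowel pattern either way round, a push fit: by its weight alone a slab stands 3 to 10 mm proud; 10 to 20 N of steady push sends it home. May be absent.
- slab_85: limewood slab 85 mm long (x), 56 wide (y), 36 thick (z), 93 g or so; origin: centre of its underside. Plain top, no dowels. Four sockets below, 18 mm deep, take that dowel pattern either way round, a push fit: by its weight alone a slab stands 3 to 10 mm proud; 10 to 20 N of steady push sends it home.
- mallet: carver's round wooden mallet standing on its head, 104 mm in diameter and 228 mm tall; origin at the centre of its underside; bystander
- gouge: carving gouge lying on the bench, 250 mm long, blade 22 mm wide; origin at the ferrule, x towards the blade; bystander
- wax_tin: round flat tin, 72 mm in diameter and 30 mm high; origin at the centre of its underside; bystander
Things that resemble listed ones, but are neither listed nor needed, are in the scene too. Leave any green look-alike of the slab_85 alone.

How it is judged:
By the outcome, as a careful person would: the job done as asked, in the order asked, and still so for the second after the job is handed in, with the robot touching nothing.
Of slab_160, slab_135, slab_110 only 2 to 3 are there at a start; the rules pass over those that are not, and their reading is None.
At some moment in a run one of slab_160, slab_135, slab_110, slab_85 may be knocked a few centimetres aside while the robot is not near it.
Once in a run the grip may slacken for a moment while it holds something.
It also fails if it takes over 210 s, if anything falls off the work surface, if the arm or the gripper's body presses on something with over 40 N, if the wrist force passes 120 N, or if a joint passes its speed limit or range.

### The arm

A 6-joint arm with a two-finger parallel gripper is mounted at the origin on the work surface. World frame = base frame: x ahead of the robot, y to its left, z up, the work surface at z = 0. Lengths are in m, angles in degrees, forces in N, time in s.
With the tool pointing down it reaches from about 0.325 to 0.85 m from the base axis. Payload 4.4 kg.
Tool frame: the origin (TCP) lies midway between the tips of the shut fingers; the grasp point (between the pads) lies 19 mm behind it; z points along the fingers, y is the line along which they close (so a half turn about z gives the same grasp; the last joint's range is limited). The gripper opens to 94 mm and grips with 3 to 60 N. Pads are 16 mm wide; open, the fingers measure 119 mm over their backs; the gripper's body (75 mm by 177 mm) begins 78 mm behind the grasp point.
Start: joints at [-82.133, 11.837, 88.321, -0, 79.842, -8.623], TCP at [0.163, -0.551, 0.205] pointing down, gripper open.
Joint ranges: [-156.59, 156.59], [-49.26, 127.26], [12.9, 141.05], [-63.56, 243.56], [4.71, 150.69], [-161.64, 161.64]. Speed limits (degrees/s): [159.86, 159.86, 180, 180, 180, 180].

### API

Orientations are given as a 3x3 rotation matrix whose columns are the frame's x, y, z axes.
In Python, from rig import r gives the robot as it stands.
- The arm moves only by the tool move_arm, never from a script. Its argument "increments" is a list of rows, each an object with "translation": the shift along the world's x, y, z in m, a list of three; "turn": the turn, a rotation vector about the world's x, y, z in degrees, a list of three; "fingers": the opening, from 0 (shut) to 1 (fully open). A call has 1 to 5 rows; each row shifts and turns the commanded pose from where the row before left it; what a row does not reach is not made up. A row lasts 1/12 s, in which the tool goes at most 41.7 mm and 7.16 degrees, less where a joint would pass 70% of its speed; a pose out of reach is approached as far as the arm can. A call is refused whole if a number of a shift passes 0.0417 or a number of a turn 7.16, either way. A call with a gripper value outside its range is refused whole. The fingers move at their own pace and stop on an object; "newtons" is the grip in N (left out, the last holds). Time passes only in rows, so rows that do not move let the fingers close. It gives the time, the measured TCP pose, the force, the opening and the grip force at its end, in the units of the state.
- r.observe(): the state, without advancing time (a new reading comes with each control period).
- r.capture(name): name is "scene" or "side" or "wrist"; returns a dict with "pixels" (480x640x3 uint8, blue, green, red), "z_map" (480x640 float32, m along the optical axis (not along the pixel's ray), 0 where there is no reading), "fx", "fy", "cx", "cy" (pixels), "k1" (the pictures are not rectified: a ray, as slopes to the right and down, at radius r is drawn at 1 + k1 r^2 times it, then the intrinsics apply), "rvec" (rotation vector, rad) and "tvec" (3), from world to camera coordinates, as OpenCV has them; the wrist camera has in their place "mount" (4x4, takes a point from camera to tool coordinates, whose origin is the TCP and whose axes are the flange's). Camera axes: x right, y down, z forward; pixel columns grow to the right and rows downward; lengths in m; the calibration is good to about 2 mm. A picture is of the moment at which its call begins: read the wrist's pose just before it.
- r.close_job(): hands the job in; it is judged then, once.
The state is a dict: "time": time; "q": joint angles; "dq": joint speeds; "effort": joint torques, N m; "tcp_pos": TCP position; "ee_rot": TCP orientation; "contact_force": force on the tool from outside, world axes, zero at the start; "wrist_torque": the same for the moment, N m; "finger_gap": opening from 0.0 (shut) to 1.0 (fully open); "gripper_force": force on a finger pad.
Only numpy, scipy, OpenCV 4.12 (cv2) and the standard library are available. Lean on these libraries where they do the work, as an engineer would, in place of code of your own. Each camera call takes 0.05 s, during which the arm holds its last target. There are 200 camera calls.

## Working session

There is one attempt and no reset: what is moved stays moved. The work goes in short steps, Python scripts to look and compute and a tool call to move; the robot and the scene stay as the last step left them, time stands still between calls to the robot, and variables do not carry over. Pictures are saved under pics/ and viewed, at most 14 in all, crops included, and the job is handed in when it is done.

Besides the shell and the picture viewer there is one more tool, called after ">>>" by a JSON object that holds its "method" and its "body", one argument or row to a line. move_arm: Moves the arm, as the interface text tells. Its arguments: {"type":"object","properties":{"increments":{"type":"array"},"newtons":{"type":"number"}},"required":["increments"]}

```bash
ls; mkdir -p pics; cat > h.py <<'E'
import numpy as np, cv2
from rig import r
def cap(n):
    s=r.observe(); c=r.capture(n)
    K=np.array([[c["fx"],0,c["cx"]],[0,c["fy"],c["cy"]],[0,0,1.]]); D=np.array([c["k1"],0,0,0,0])
    if "mount" in c:
        M=np.array(c["mount"]); T=np.eye(4); T[:3,:3]=np.array(s["ee_rot"]); T[:3,3]=s["tcp_pos"]; W=T@M
        R=W[:3,:3]; o=W[:3,3]
    else:
        Rc=cv2.Rodrigues(np.array(c["rvec"],float))[0]; R=Rc.T; o=-R@np.array(c["tvec"],float).ravel()
    c.update(K=K,D=D,R=R,o=o); return c
def rays(c,px):
    px=np.array(px,float).reshape(-1,1,2)
    u=cv2.undistortPoints(px,c["K"],c["D"]).reshape(-1,2)
    return np.c_[u,np.ones(len(u))]@c["R"].T
def onz(c,px,z):
    d=rays(c,px); return c["o"]+d*((z-c["o"][2])/d[:,2])[:,None]
def cloud(c):
    v,u=np.mgrid[0:480,0:640]; px=np.c_[u.ravel(),v.ravel()]
    P=c["o"]+rays(c,px)*c["z_map"].reshape(-1,1)
    P[c["z_map"].ravel()<=0]=np.nan
    return P.reshape(480,640,3)
E
python3 - <<'E'
from h import *
s=r.observe(); print(s)
for n in("scene","side","wrist"):
    c=cap(n); cv2.imwrite(f"pics/{n}0.png",c["pixels"]); print(n,c["o"],c["R"][:,2],c["fx"],c["k1"])
    np.savez(f"{n}0.npz",**c)
E
```

```text
pics
{'time': 0.0, 'q': array([-8.21313675e+01,  1.18846053e+01,  8.84039824e+01, -2.23520809e-04,
        7.98418686e+01, -8.62265832e+00]), 'dq': array([-0.12144154,  0.02099381,  0.02815744, -0.02571471, -0.04593179,
        0.0322398 ]), 'effort': array([ 1.15660507e-03, -3.70874083e+01, -2.81413579e+01,  6.98958384e-02,
        3.60606518e-02, -1.65206166e-04]), 'tcp_pos': array([ 0.16310443, -0.55053906,  0.20429406]), 'ee_rot': array([[ 9.58862752e-01,  2.83869906e-01, -3.15515186e-04],
       [ 2.83869881e-01, -9.58860160e-01,  2.25492596e-03],
       [ 3.37570679e-04, -2.25172977e-03, -9.99997408e-01]]), 'contact_force': array([-0.47835443, -0.60200108, -0.2306466 ]), 'wrist_torque': array([ 0.07354101,  0.01245127, -0.01869315]), 'gripper_force': 0.0, 'finger_gap': 0.9973880147667862}
scene [1.26076296 0.26447955 1.40642103] [-0.51665769 -0.14265572 -0.84422401] 572.2117889436777 -0.042371937775629635
side [-0.2648199   1.10510185  0.88141123] [ 0.46289842 -0.71636992 -0.52205287] 465.35365744210304 -0.06862703759957046
wrist [ 0.24067282 -0.52736045  0.38359747] [-0.26688269 -0.07747949 -0.96060947] 402.6051874023333 -0.07558381106303286
```

View pics/scene0.png

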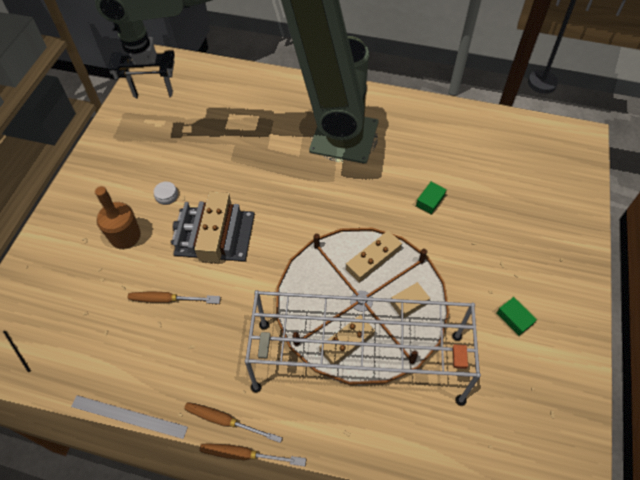

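View pics/side0.png

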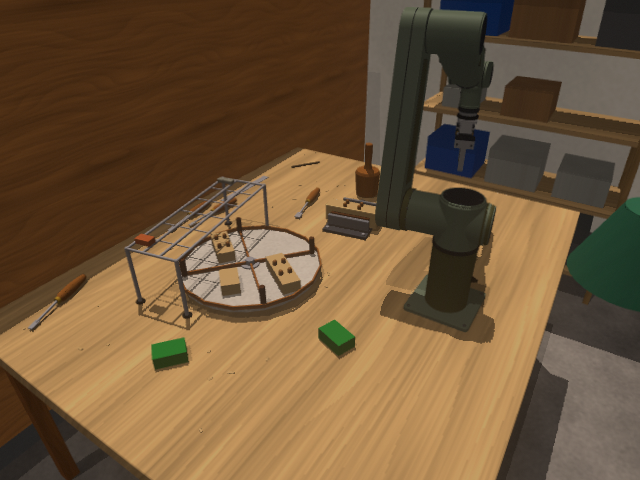

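```bash
python3 - <<'E'
from h import *
c=dict(np.load("scene0.npz")); P=cloud(c)
for p in [(341,135),(362,298),(375,250),(410,298),(350,340),(213,228),(317,240),(423,255),(297,338),(413,357),(306,285),(118,235),(166,193),(255,293),(474,304),(431,197)]:
    print(p,np.round(P[p[1],p[0]],3))
im=c["pixels"]
def crop(x0,y0,x1,y1,k): return cv2.resize(im[y0:y1,x0:x1],None,fx=k,fy=k,interpolation=cv2.INTER_CUBIC)
cv2.imwrite("pics/crop1.png",crop(160,180,480,390,2.5))
# height map topdown
z=P[...,2]
for nm,x0,y0,x1,y1 in(("block",170,185,260,265),("tray",275,220,450,385)):
    Q=P[y0:y1,x0:x1].reshape(-1,3); Q=Q[np.isfinite(Q).all(1)]
    h,e=np.histogram(Q[:,2],bins=np.arange(0,.22,.01)); print(nm,h, Q[:,:2].min(0),Q[:,:2].max(0))
E
```

```text
(341, 135) [0.217 0.036 0.244]
(362, 298) [0.662 0.195 0.202]
(375, 250) [0.446 0.191 0.07 ]
(410, 298) [0.565 0.308 0.069]
(350, 340) [0.717 0.184 0.069]
(213, 228) [ 0.497 -0.258  0.086]
(317, 240) [0.46  0.031 0.08 ]
(423, 255) [0.437 0.319 0.082]
(297, 338) [0.792 0.074 0.191]
(413, 357) [0.73  0.342 0.089]
(306, 285) [0.578 0.031 0.033]
(118, 235) [ 0.584 -0.506  0.085]
(166, 193) [ 0.381 -0.462  0.031]
(255, 293) [ 0.708 -0.054  0.193]
(474, 304) [0.607 0.453 0.191]
(431, 197) [0.2   0.312 0.031]
block [1651  777  262  340  490  838  187 1068  118   11    0    0    0    0
    0    0    0    0    0    0    0] [ 0.26052858 -0.46392409] [ 0.59534411 -0.12310629]
tray [ 2592     4  1358 11912  2260   403  1397  1245   182   131     1     0
     0     0     0     0     0     3  1070  1914     1] [ 0.24044408 -0.12174314] [0.86341167 0.44740671]
```

View pics/crop1.png

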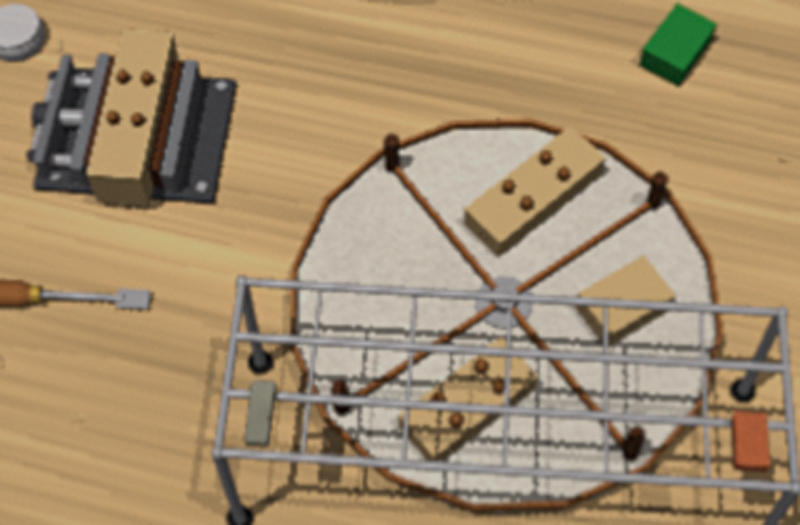

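```bash
cat >> h.py <<'E'
def comps(P,zlo,zhi,box,minpx=60):
    z=P[...,2]; x=P[...,0]; y=P[...,1]
    m=((z>zlo)&(z<zhi)&(x>box[0])&(x<box[1])&(y>box[2])&(y<box[3])).astype(np.uint8)
    n,l,st,_=cv2.connectedComponentsWithStats(m)
    out=[]
    for i in range(1,n):
        if st[i,4]<minpx: continue
        Q=P[l==i][:,:2].astype(np.float32)
        (cx,cy),(w,h),a=cv2.minAreaRect(Q*1000)
        if w<h: w,h,a=h,w,a+90
        a=(a+90)%180-90
        out.append((round(cx,1),round(cy,1),round(w,1),round(h,1),round(a,1),int(st[i,4])))
    return out
E
python3 - <<'E'
from h import *
for n in("scene","side"):
    c=dict(np.load(n+"0.npz")); P=cloud(c)
    print(n,"slabs",*comps(P,.064,.079,(.3,.9,-.05,.45)),sep="\n ")
    print("block",*comps(P,.068,.081,(.3,.7,-.4,-.1)),sep="\n ")
    print("dowels",*comps(P,.084,.1,(.3,.7,-.4,-.1),3),sep="\n ")
    print("posts/dow",*comps(P,.080,.1,(.3,.9,-.05,.45),3),sep="\n ")
    print("floor",*comps(P,.028,.042,(.3,.9,-.1,.5),500),sep="\n ")
    print("shelf",*comps(P,.18,.2,(.3,.95,-.2,.6),50),sep="\n ")
E
```

```text
scene
 slabs
 (455.3, 190.5, 163.6, 60.8, -34.2, 1011)
 (562.6, 308.7, 88.1, 56.1, -44.8, 383)
 (594.1, 315.9, 42.3, 32.8, -80.2, 119)
 (697.5, 166.7, 85.0, 55.4, -77.0, 385)
 (681.8, 224.3, 45.5, 25.5, 11.8, 121)
 (743.5, 157.2, 66.9, 53.7, -37.2, 334)
block
 (466.4, -274.1, 210.4, 62.8, 9.7, 1183)
dowels
 (442.5, -292.5, 11.4, 10.3, 48.9, 13)
 (437.7, -263.4, 11.6, 8.5, -52.9, 13)
 (497.2, -283.4, 12.2, 10.2, -33.1, 15)
 (491.7, -255.5, 11.2, 10.6, -54.0, 15)
posts/dow
 (456.3, 27.5, 20.3, 15.6, 40.4, 47)
 (426.6, 195.6, 12.9, 10.2, -35.4, 14)
 (443.1, 217.8, 11.5, 8.3, 11.5, 14)
 (432.1, 320.1, 16.2, 14.9, -67.7, 43)
 (472.0, 162.3, 12.8, 7.5, -63.3, 11)
 (487.6, 186.8, 12.1, 9.5, 53.7, 15)
 (706.2, -47.2, 6.1, 2.1, -38.0, 8)
 (683.9, 181.6, 12.3, 9.7, -7.5, 18)
 (614.6, 445.5, 8.8, 2.9, 58.5, 8)
 (747.0, 52.0, 16.2, 14.7, -53.0, 40)
 (700.5, 202.4, 10.9, 10.1, 13.0, 18)
 (728.5, 148.1, 10.1, 9.9, 13.8, 16)
 (744.7, 171.0, 12.3, 10.0, -74.6, 22)
 (723.6, 344.4, 16.7, 15.7, -74.5, 54)
 (875.8, -18.3, 11.1, 5.7, -61.4, 15)
floor
 (460.7, 211.8, 345.6, 218.6, -79.5, 4072)
 (519.6, 52
[... 762 characters left out ...]
1.5, 10.1, -47.6, 10)
 (739.9, 174.9, 10.6, 4.8, -21.2, 7)
 (451.7, 30.1, 19.4, 13.2, -57.2, 29)
 (679.7, 184.9, 15.4, 9.3, -5.7, 11)
 (696.9, 206.5, 12.8, 7.4, 10.8, 10)
 (716.8, 346.0, 20.3, 17.2, -24.1, 38)
 (465.9, 167.7, 11.0, 4.6, 55.4, 10)
 (483.8, 190.8, 12.3, 10.8, 78.6, 10)
 (419.9, 196.0, 10.8, 10.8, -20.5, 13)
 (436.2, 219.6, 10.8, 9.7, -18.1, 12)
 (425.1, 321.1, 19.2, 13.6, -74.1, 38)
 (603.3, 448.2, 5.8, 2.8, 5.2, 8)
floor
 (608.4, 24.7, 211.7, 208.2, -40.3, 1510)
 (743.5, 187.0, 212.0, 198.6, -40.0, 1150)
 (418.7, 98.2, 179.1, 108.3, -36.9, 711)
 (481.6, 217.5, 203.5, 108.5, -28.4, 694)
 (575.0, 335.6, 231.3, 212.0, -38.4, 1901)
shelf
 (736.2, 216.6, 521.0, 183.4, -79.0, 1668)
```

>>> {"method": "move_arm", "body": {
  "increments": [
    {"translation": [0.0275,0.0253,0.004],"turn": [0,0,-0.6],"fingers": 1},
    {"translation": [0.0275,0.0253,0.004],"turn": [0,0,-0.6],"fingers": 1},
    {"translation": [0.0275,0.0253,0.004],"turn": [0,0,-0.6],"fingers": 1},
    {"translation": [0.0275,0.0253,0.004],"turn": [0,0,-0.6],"fingers": 1},
    {"translation": [0.0275,0.0253,0.004],"turn": [0,0,-0.6],"fingers": 1}
  ]
}}

```text
time: 0.57
tcp_pos: [0.3015, -0.4233, 0.2252]
ee_rot: [[0.973, 0.232, -0.0], [0.232, -0.973, 0.001], [-0.0, -0.001, -1.0]]
contact_force: [-0.3, -0.4, 0.1]
finger_gap: 0.996
gripper_force: 0.0
```

>>> {"method": "move_arm", "body": {
  "increments": [
    {"translation": [0.0275,0.0253,0.004],"turn": [0,0,-0.6],"fingers": 1},
    {"translation": [0.0275,0.0253,0.004],"turn": [0,0,-0.6],"fingers": 1},
    {"translation": [0.0275,0.0253,0.004],"turn": [0,0,-0.6],"fingers": 1},
    {"translation": [0.0275,0.0253,0.004],"turn": [0,0,-0.6],"fingers": 1},
    {"translation": [0.0275,0.0253,0.004],"turn": [0,0,-0.6],"fingers": 1}
  ]
}}

```text
time: 0.98
tcp_pos: [0.4391, -0.2967, 0.2454]
ee_rot: [[0.983, 0.181, -0.0], [0.181, -0.983, 0.0], [-0.0, -0.0, -1.0]]
contact_force: [0.5, -0.3, 0.0]
finger_gap: 1.0
gripper_force: 0.0
```

>>> {"method": "move_arm", "body": {
  "increments": [
    {"translation": [0.0275,0.0253,0.004],"turn": [0,0,-0.6],"fingers": 1},
    {"translation": [0,0,0],"turn": [0,0,0],"fingers": 1},
    {"translation": [0,0,0],"turn": [0,0,0],"fingers": 1},
    {"translation": [0,0,0],"turn": [0,0,0],"fingers": 1}
  ]
}}

```text
time: 1.32
tcp_pos: [0.4652, -0.2731, 0.2489]
ee_rot: [[0.985, 0.172, -0.001], [0.172, -0.985, 0.0], [-0.001, -0.0, -1.0]]
contact_force: [0.9, -0.3, -0.2]
finger_gap: 1.001
gripper_force: 0.0
```

```bash
python3 - <<'E'
from h import *
c=cap("wrist"); P=cloud(c); cv2.imwrite("pics/w1.png",c["pixels"]); np.savez("w1.npz",**c)
print("block",*comps(P,.068,.082,(.3,.7,-.4,-.1)),sep="\n ")
print("dowels",*comps(P,.083,.1,(.3,.7,-.4,-.1),3),sep="\n ")
z=P[...,2]; Q=P[(z>.06)&(z<.083)]; print(np.median(Q[:,2]))
E
```

```text
block
 (463.9, -273.2, 200.3, 60.2, 9.1, 13593)
dowels
 (489.7, -254.7, 13.3, 12.9, 55.8, 207)
 (493.9, -282.0, 13.1, 12.9, 11.0, 204)
 (434.7, -263.6, 12.9, 12.4, -85.4, 183)
 (439.2, -291.3, 13.2, 12.5, 59.5, 185)
0.07491512576967119
```

View pics/w1.png

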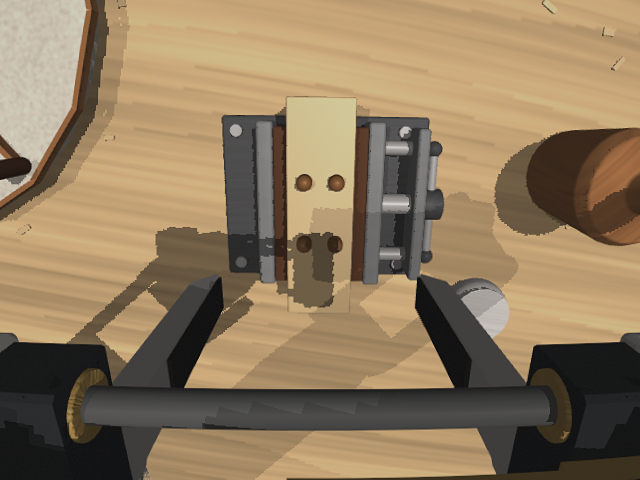

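>>> {"method": "move_arm", "body": {
  "increments": [
    {"translation": [-0.0005,0.0232,0],"turn": [0,0,6.8],"fingers": 1},
    {"translation": [-0.0005,0.0232,0],"turn": [0,0,6.8],"fingers": 1},
    {"translation": [-0.0005,0.0232,0],"turn": [0,0,6.8],"fingers": 1},
    {"translation": [-0.0005,0.0232,0],"turn": [0,0,6.8],"fingers": 1},
    {"translation": [-0.0005,0.0232,0],"turn": [0,0,6.8],"fingers": 1}
  ]
}}

```text
time: 1.78
tcp_pos: [0.4619, -0.1577, 0.249]
ee_rot: [[0.719, 0.695, -0.001], [0.695, -0.719, 0.0], [-0.0, -0.001, -1.0]]
contact_force: [-0.5, 0.2, 0.7]
finger_gap: 1.001
gripper_force: 0.0
```

>>> {"method": "move_arm", "body": {
  "increments": [
    {"translation": [-0.0005,0.0232,0],"turn": [0,0,6.8],"fingers": 1},
    {"translation": [-0.0005,0.0232,0],"turn": [0,0,6.8],"fingers": 1},
    {"translation": [-0.0005,0.0232,0],"turn": [0,0,6.8],"fingers": 1},
    {"translation": [-0.0005,0.0232,0],"turn": [0,0,6.8],"fingers": 1},
    {"translation": [-0.0005,0.0232,0],"turn": [0,0,6.8],"fingers": 1}
  ]
}}

```text
time: 2.2
tcp_pos: [0.4599, -0.0417, 0.2492]
ee_rot: [[0.207, 0.978, -0.001], [0.978, -0.207, -0.0], [-0.0, -0.0, -1.0]]
contact_force: [-0.3, -0.3, 0.6]
finger_gap: 1.0
gripper_force: 0.0
```

>>> {"method": "move_arm", "body": {
  "increments": [
    {"translation": [-0.0005,0.0232,0],"turn": [0,0,6.8],"fingers": 1},
    {"translation": [-0.0005,0.0232,0],"turn": [0,0,6.8],"fingers": 1},
    {"translation": [-0.0005,0.0232,0],"turn": [0,0,6.8],"fingers": 1},
    {"translation": [-0.0005,0.0232,0],"turn": [0,0,6.8],"fingers": 1},
    {"translation": [-0.0005,0.0232,0],"turn": [0,0,6.8],"fingers": 1}
  ]
}}

```text
time: 2.62
tcp_pos: [0.4578, 0.0743, 0.2492]
ee_rot: [[-0.375, 0.927, -0.0], [0.927, 0.375, -0.0], [-0.0, -0.001, -1.0]]
contact_force: [-0.1, -0.0, -0.4]
finger_gap: 0.998
gripper_force: 0.0
```

>>> {"method": "move_arm", "body": {
  "increments": [
    {"translation": [-0.0005,0.0232,0],"turn": [0,0,6.8],"fingers": 1},
    {"translation": [-0.0005,0.0232,0],"turn": [0,0,6.8],"fingers": 1},
    {"translation": [-0.0005,0.0232,0],"turn": [0,0,6.8],"fingers": 1},
    {"translation": [-0.0005,0.0232,0],"turn": [0,0,6.8],"fingers": 1},
    {"translation": [-0.0005,0.0232,0],"turn": [0,0,6.8],"fingers": 1}
  ]
}}

```text
time: 3.03
tcp_pos: [0.4558, 0.1902, 0.2491]
ee_rot: [[-0.829, 0.559, -0.0], [0.559, 0.829, -0.001], [0.0, -0.001, -1.0]]
contact_force: [0.3, 0.1, -0.3]
finger_gap: 1.003
gripper_force: 0.0
```

>>> {"method": "move_arm", "body": {
  "increments": [
    {"translation": [0,0,0],"turn": [0,0,0],"fingers": 1},
    {"translation": [0,0,0],"turn": [0,0,0],"fingers": 1},
    {"translation": [0,0,0],"turn": [0,0,0],"fingers": 1}
  ]
}}

```text
time: 3.28
tcp_pos: [0.4558, 0.1893, 0.2491]
ee_rot: [[-0.826, 0.564, -0.001], [0.564, 0.826, -0.001], [-0.0, -0.001, -1.0]]
contact_force: [0.3, 0.3, -0.2]
finger_gap: 0.996
gripper_force: 0.0
```

```bash
cat >> h.py <<'E'
def look(tag,box=(.3,.9,-.1,.45),slab=(.064,.079),dow=(.0795,.1)):
    s=r.observe(); print("t",round(s["time"],2),"tcp",np.round(s["tcp_pos"],4),"yaw",round(np.degrees(np.arctan2(s["ee_rot"][1,0],s["ee_rot"][0,0])),2),"q",np.round(s["q"],0))
    c=cap("wrist"); P=cloud(c); cv2.imwrite(f"pics/{tag}.png",c["pixels"])
    print("faces",*comps(P,*slab,box,300),sep="\n "); print("dowels",*comps(P,*dow,box,40),sep="\n ")
    return c,P
E
python3 - <<'E'
from h import *
look("w2")
E
```

```text
t 3.28 tcp [0.4558 0.1893 0.2491] yaw 145.7 q [ 13.  -0.  96.  -0.  84. -43.]
faces
 (454.7, 190.0, 160.2, 56.4, -34.1, 9835)
 (562.1, 310.0, 85.6, 57.3, -43.8, 5318)
 (666.2, 196.0, 43.7, 36.3, -31.6, 897)
 (748.3, 149.6, 57.4, 48.4, 54.6, 1166)
dowels
 (427.6, 319.7, 17.2, 17.1, -36.7, 457)
 (422.7, 194.8, 13.2, 13.0, -34.8, 203)
 (438.4, 217.7, 13.2, 13.0, -33.5, 198)
 (468.5, 163.4, 13.0, 12.7, 60.2, 176)
 (484.4, 186.4, 12.9, 12.7, -33.3, 180)
 (446.5, 27.5, 14.9, 4.8, -75.1, 94)
 (714.8, 346.2, 18.7, 9.6, 77.7, 186)
 (724.8, 149.3, 12.1, 11.2, 63.0, 104)
 (740.9, 171.2, 12.2, 11.0, -73.1, 113)
```

>>> {"method": "move_arm", "body": {
  "increments": [
    {"translation": [-0.0005,0.0003,-0.04],"turn": [0,0,0],"fingers": 1},
    {"translation": [-0.0005,0.0003,-0.04],"turn": [0,0,0],"fingers": 1},
    {"translation": [-0.0005,0.0003,-0.04],"turn": [0,0,0],"fingers": 1},
    {"translation": [0,0,-0.04],"turn": [0,0,0],"fingers": 1},
    {"translation": [0,0,-0.03],"turn": [0,0,0],"fingers": 1}
  ]
}}

```text
time: 3.75
tcp_pos: [0.4526, 0.1898, 0.0565]
ee_rot: [[-0.826, 0.564, -0.003], [0.564, 0.826, -0.001], [0.002, -0.002, -1.0]]
contact_force: [0.5, 0.3, -0.0]
finger_gap: 0.999
gripper_force: 0.0
```

>>> {"method": "move_arm", "body": {
  "increments": [
    {"translation": [0,0,-0.014],"turn": [0,0,0],"fingers": 1},
    {"translation": [0,0,0],"turn": [0,0,0],"fingers": 1},
    {"translation": [0,0,0],"turn": [0,0,0],"fingers": 0.5},
    {"translation": [0,0,0],"turn": [0,0,0],"fingers": 0.4},
    {"translation": [0,0,0],"turn": [0,0,0],"fingers": 0.3}
  ],
  "newtons": 40
}}

```text
time: 4.17
tcp_pos: [0.4563, 0.1918, 0.0475]
ee_rot: [[-0.827, 0.562, 0.004], [0.562, 0.827, 0.001], [-0.003, 0.003, -1.0]]
contact_force: [0.6, 0.5, -0.2]
finger_gap: 0.824
gripper_force: 0.0
```

>>> {"method": "move_arm", "body": {
  "increments": [
    {"translation": [0,0,0],"turn": [0,0,0],"fingers": 0.3},
    {"translation": [0,0,0],"turn": [0,0,0],"fingers": 0.3},
    {"translation": [0,0,0],"turn": [0,0,0],"fingers": 0.3},
    {"translation": [0,0,0],"turn": [0,0,0],"fingers": 0.3},
    {"translation": [0,0,0],"turn": [0,0,0],"fingers": 0.3}
  ],
  "newtons": 40
}}

```text
time: 4.58
tcp_pos: [0.4547, 0.1918, 0.0463]
ee_rot: [[-0.828, 0.561, 0.001], [0.561, 0.828, -0.0], [-0.001, 0.0, -1.0]]
contact_force: [-0.3, -0.5, 5.6]
finger_gap: 0.593
gripper_force: 40.0
```

>>> {"method": "move_arm", "body": {
  "increments": [
    {"translation": [0,0,0.015],"turn": [0,0,0],"fingers": 0.3},
    {"translation": [0,0,0.025],"turn": [0,0,0],"fingers": 0.3},
    {"translation": [0,0,0.035],"turn": [0,0,0],"fingers": 0.3},
    {"translation": [0,0,0.035],"turn": [0,0,0],"fingers": 0.3},
    {"translation": [0,0,0.03],"turn": [0,0,0],"fingers": 0.3}
  ]
}}

```text
time: 5.0
tcp_pos: [0.4539, 0.192, 0.1868]
ee_rot: [[-0.828, 0.561, -0.0], [0.561, 0.828, 0.0], [0.0, 0.0, -1.0]]
contact_force: [0.2, -0.4, -1.8]
finger_gap: 0.592
gripper_force: 40.0
```

>>> {"method": "move_arm", "body": {
  "increments": [
    {"translation": [0,0,0.015],"turn": [0,0,0],"fingers": 0.3},
    {"translation": [0,0,0],"turn": [0,0,0],"fingers": 0.3},
    {"translation": [0,0,0],"turn": [0,0,0],"fingers": 0.3}
  ]
}}

```text
time: 5.25
tcp_pos: [0.4543, 0.192, 0.2004]
ee_rot: [[-0.828, 0.561, 0.001], [0.561, 0.828, 0.0], [-0.001, 0.001, -1.0]]
contact_force: [0.0, 0.1, -2.2]
finger_gap: 0.594
gripper_force: 40.0
```

```bash
python3 - <<'E'
from h import *
c,P=look("w3"); s=r.observe()
R=np.array(s["ee_rot"]); t=(P-s["tcp_pos"])@R; np.savez("w3.npz",t=t,**c)
# tool-frame: slab top expected z_t = -(.071-.0463)=-.025
print("top",*comps(t*[1,1,-1],.018,.032,(-.1,.1,-.05,.05),300),sep="\n ")
print("dow",*comps(t*[1,1,-1],.033,.045,(-.1,.1,-.05,.05),30),sep="\n ")
print(s["contact_force"],s["finger_gap"],s["gripper_force"])
E
```

```text
t 5.25 tcp [0.4543 0.192  0.2004] yaw 145.9 q [ 13.   2. 100.   0.  78. -43.]
faces
 (562.2, 309.8, 86.0, 58.1, -44.1, 6799)
dowels
 (428.1, 319.5, 17.3, 17.0, 55.7, 640)
 (451.7, 30.7, 17.7, 14.8, 46.5, 491)
top
 (21.0, 1.2, 117.0, 79.8, -0.5, 33907)
 (-71.1, 1.1, 56.1, 21.9, -89.8, 3666)
dow
 (28.0, -13.0, 13.7, 13.4, -86.4, 1032)
 (28.0, 14.7, 13.7, 13.0, 59.2, 1034)
 (3.0, -29.0, 22.0, 10.3, -34.2, 668)
 (3.2, 31.0, 21.5, 9.8, 33.6, 669)
 (-24.8, -12.5, 13.5, 7.5, -85.3, 527)
 (-25.1, 14.6, 13.9, 7.7, 83.8, 545)
[-0.12297604 -1.62153681 -2.49910534] 0.5940082482910217 39.9991075694561
```

View pics/w3.png

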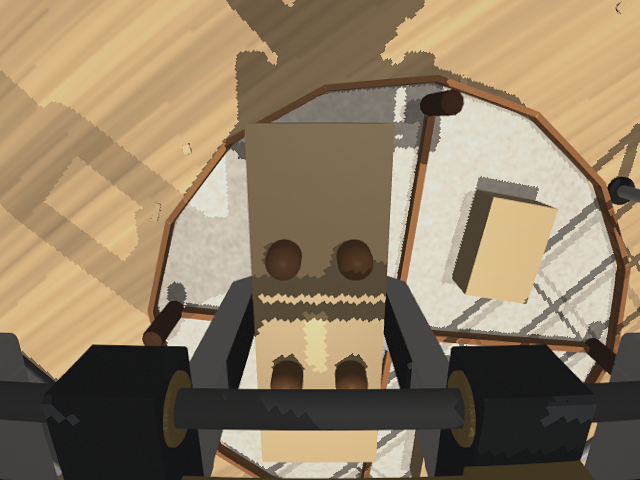

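>>> {"method": "move_arm", "body": {
  "increments": [
    {"translation": [0.0005,-0.0232,0],"turn": [0,0,-6.84],"fingers": 0.3},
    {"translation": [0.0005,-0.0232,0],"turn": [0,0,-6.84],"fingers": 0.3},
    {"translation": [0.0005,-0.0232,0],"turn": [0,0,-6.84],"fingers": 0.3},
    {"translation": [0.0005,-0.0232,0],"turn": [0,0,-6.84],"fingers": 0.3},
    {"translation": [0.0005,-0.0232,0],"turn": [0,0,-6.84],"fingers": 0.3}
  ]
}}

```text
time: 5.72
tcp_pos: [0.4545, 0.075, 0.1973]
ee_rot: [[-0.364, 0.931, -0.006], [0.931, 0.364, 0.0], [0.002, -0.005, -1.0]]
contact_force: [-0.1, 0.1, -1.4]
finger_gap: 0.594
gripper_force: 40.0
```

>>> {"method": "move_arm", "body": {
  "increments": [
    {"translation": [0.0005,-0.0232,0],"turn": [0,0,-6.84],"fingers": 0.3},
    {"translation": [0.0005,-0.0232,0],"turn": [0,0,-6.84],"fingers": 0.3},
    {"translation": [0.0005,-0.0232,0],"turn": [0,0,-6.84],"fingers": 0.3},
    {"translation": [0.0005,-0.0232,0],"turn": [0,0,-6.84],"fingers": 0.3},
    {"translation": [0.0005,-0.0232,0],"turn": [0,0,-6.84],"fingers": 0.3}
  ]
}}

```text
time: 6.13
tcp_pos: [0.4571, -0.0407, 0.1974]
ee_rot: [[0.222, 0.975, -0.005], [0.975, -0.222, 0.002], [0.0, -0.006, -1.0]]
contact_force: [0.4, -0.1, -2.0]
finger_gap: 0.593
gripper_force: 40.0
```

>>> {"method": "move_arm", "body": {
  "increments": [
    {"translation": [0.0005,-0.0232,0],"turn": [0,0,-6.84],"fingers": 0.3},
    {"translation": [0.0005,-0.0232,0],"turn": [0,0,-6.84],"fingers": 0.3},
    {"translation": [0.0005,-0.0232,0],"turn": [0,0,-6.84],"fingers": 0.3},
    {"translation": [0.0005,-0.0232,0],"turn": [0,0,-6.84],"fingers": 0.3},
    {"translation": [0.0005,-0.0232,0],"turn": [0,0,-6.84],"fingers": 0.3}
  ]
}}

```text
time: 6.55
tcp_pos: [0.4598, -0.1563, 0.1972]
ee_rot: [[0.732, 0.681, -0.005], [0.681, -0.732, 0.003], [-0.002, -0.006, -1.0]]
contact_force: [-0.4, -0.5, -1.8]
finger_gap: 0.598
gripper_force: 40.0
```

>>> {"method": "move_arm", "body": {
  "increments": [
    {"translation": [0.0005,-0.0232,0],"turn": [0,0,-6.84],"fingers": 0.3},
    {"translation": [0.0005,-0.0232,0],"turn": [0,0,-6.84],"fingers": 0.3},
    {"translation": [0.0005,-0.0232,0],"turn": [0,0,-6.84],"fingers": 0.3},
    {"translation": [0.0005,-0.0232,0],"turn": [0,0,-6.84],"fingers": 0.3},
    {"translation": [0.0005,-0.0232,0],"turn": [0,0,-6.84],"fingers": 0.3}
  ]
}}

```text
time: 6.97
tcp_pos: [0.4625, -0.272, 0.197]
ee_rot: [[0.988, 0.152, -0.005], [0.152, -0.988, 0.004], [-0.004, -0.005, -1.0]]
contact_force: [-0.3, 0.4, -0.3]
finger_gap: 0.599
gripper_force: 40.0
```

>>> {"method": "move_arm", "body": {
  "increments": [
    {"translation": [0,0,-0.03],"turn": [0,0,0],"fingers": 0.3},
    {"translation": [0,0,-0.03],"turn": [0,0,0],"fingers": 0.3},
    {"translation": [0,0,-0.02],"turn": [0,0,0],"fingers": 0.3},
    {"translation": [0,0,0],"turn": [0,0,0],"fingers": 0.3},
    {"translation": [0,0,0],"turn": [0,0,0],"fingers": 0.3}
  ]
}}

```text
time: 7.38
tcp_pos: [0.4618, -0.2702, 0.1169]
ee_rot: [[0.987, 0.158, -0.006], [0.158, -0.987, 0.005], [-0.005, -0.006, -1.0]]
contact_force: [0.5, -0.4, -1.2]
finger_gap: 0.594
gripper_force: 40.0
```

```bash
cat >> h.py <<'E'
def held():
    s=r.observe(); c=cap("wrist"); P=cloud(c); R=np.array(s["ee_rot"]); t=(P-s["tcp_pos"])@R
    print("t",round(s["time"],2),"tcp",np.round(s["tcp_pos"],4),"yaw",round(np.degrees(np.arctan2(R[1,0],R[0,0])),2),"tilt",np.round(R[:2,2],4),"F",np.round(s["contact_force"],1),"gap",round(s["finger_gap"],3))
    print("top",*comps(t*[1,1,-1],.018,.032,(-.1,.1,-.05,.05),300),sep="\n ")
    print("dow",*comps(t*[1,1,-1],.033,.045,(-.1,.1,-.05,.05),30),sep="\n ")
    z=t[(abs(t[...,1]-.001)<.008)&(t[...,0]>.04)&(t[...,0]<.06)&(t[...,2]<-.015)][:,2]; print("topz",np.round(np.median(z),4) if len(z) else None)
    return c,t
E
python3 - <<'E'
from h import *
held()
E
```

```text
t 7.38 tcp [ 0.4618 -0.2702  0.1169] yaw 9.08 tilt [-0.006   0.0051] F [ 0.5 -0.4 -1.2] gap 0.594
top
 (21.0, -0.5, 116.6, 79.7, -0.0, 34212)
 (-71.1, -0.6, 56.2, 21.9, -89.7, 3666)
dow
 (27.8, -14.6, 13.5, 13.0, -73.6, 984)
 (27.8, 13.1, 13.4, 13.2, 64.3, 976)
 (3.1, -30.6, 21.6, 10.2, -34.7, 685)
 (3.0, 29.6, 21.5, 9.6, 34.3, 682)
 (-24.8, -14.2, 13.4, 7.4, -87.8, 463)
 (-24.7, 13.4, 13.3, 7.9, -89.2, 471)
topz -0.0247
```

>>> {"method": "move_arm", "body": {
  "increments": [
    {"translation": [0,0,0],"turn": [0,0,0],"fingers": 0.3},
    {"translation": [0,0,0],"turn": [0,0,0],"fingers": 0.3}
  ]
}}

```text
time: 7.6
tcp_pos: [0.4653, -0.2729, 0.1221]
ee_rot: [[0.987, 0.158, 0.002], [0.158, -0.987, -0.002], [0.002, 0.002, -1.0]]
contact_force: [0.9, -0.2, -1.6]
finger_gap: 0.593
gripper_force: 40.0
```

>>> {"method": "move_arm", "body": {
  "increments": [
    {"translation": [0,0,0],"turn": [0,0,0],"fingers": 0.3},
    {"translation": [0,0,0],"turn": [0,0,0],"fingers": 0.3}
  ]
}}

```text
time: 7.77
tcp_pos: [0.465, -0.2726, 0.1217]
ee_rot: [[0.987, 0.158, 0.002], [0.158, -0.987, -0.002], [0.002, 0.002, -1.0]]
contact_force: [0.1, 0.4, -1.1]
finger_gap: 0.591
gripper_force: 40.0
```

```bash
python3 - <<'E'
from h import *
held(); held()
s=r.observe(); print(s["time"],s["tcp_pos"],s["ee_rot"][:2,2])
d=dict(np.load("w3.npz")); # redo w3 in true tool frame
T=np.array(d["mount"])
t=cloud({**d,"R":T[:3,:3],"o":T[:3,3]})
print("w3 dow",*comps(t*[1,1,-1],.033,.045,(-.1,.1,-.05,.05),30),sep="\n ")
E
```

```text
t 7.77 tcp [ 0.465  -0.2726  0.1217] yaw 9.11 tilt [ 0.0019 -0.0016] F [ 0.1  0.4 -1.1] gap 0.591
top
 (20.9, -0.5, 117.0, 80.0, 0.0, 34206)
 (-71.0, -0.6, 56.0, 21.7, -89.9, 3661)
dow
 (27.9, -14.5, 13.4, 13.3, -86.6, 985)
 (27.8, 13.1, 13.7, 13.1, 73.4, 980)
 (3.1, -30.5, 21.5, 10.1, -34.6, 694)
 (3.1, 29.5, 21.5, 10.0, 33.8, 690)
 (-24.7, -14.1, 13.4, 7.7, -86.1, 456)
 (-25.0, 13.3, 13.4, 8.0, 87.3, 471)
topz -0.0247
t 7.82 tcp [ 0.4648 -0.2725  0.1215] yaw 9.1 tilt [ 0.0016 -0.0013] F [-0.3 -0.1 -1.7] gap 0.594
top
 (20.9, -0.6, 116.9, 80.0, -0.1, 34203)
 (-71.3, -0.5, 56.1, 21.9, -89.7, 3665)
dow
 (27.9, -14.4, 13.7, 12.9, -52.7, 978)
 (27.8, 13.0, 13.8, 13.0, 68.0, 985)
 (3.1, -30.6, 21.6, 9.9, -34.2, 692)
 (3.2, 29.4, 21.3, 9.9, 34.4, 686)
 (-24.8, -14.3, 13.3, 7.9, -89.8, 461)
 (-25.0, 13.2, 13.3, 8.2, 86.6, 469)
topz -0.0247
7.8667 [ 0.46461618 -0.27239051  0.12125178] [ 0.00116103 -0.00092077]
w3 dow
 (28.5, -13.8, 13.5, 13.2, -66.0, 986)
 (28.6, 13.9, 13.7, 13.0, 59.2, 984)
 (3.7, 30.2, 21.5, 9.9, 33.0, 681)
 (3.7, -29.7, 22.0, 10.3, -34.2, 693)
 (-24.1, -13.3, 13.4, 7.5, -85.4, 458)
 (-24.4, 13.8, 13.6, 7.7, 83.8, 474)
```

>>> {"method": "move_arm", "body": {
  "increments": [
    {"translation": [0.0001,-0.0011,-0.005],"turn": [0,0,0],"fingers": 0.3},
    {"translation": [0,0,-0.005],"turn": [0,0,0],"fingers": 0.3},
    {"translation": [0,0,-0.004],"turn": [0,0,0],"fingers": 0.3},
    {"translation": [0,0,0],"turn": [0,0,0],"fingers": 0.3},
    {"translation": [0,0,0],"turn": [0,0,0],"fingers": 0.3}
  ]
}}

```text
time: 8.28
tcp_pos: [0.4638, -0.2728, 0.1056]
ee_rot: [[0.987, 0.158, -0.001], [0.158, -0.987, 0.001], [-0.001, -0.001, -1.0]]
contact_force: [0.8, -0.5, -1.9]
finger_gap: 0.595
gripper_force: 40.0
```

>>> {"method": "move_arm", "body": {
  "increments": [
    {"translation": [0,0,0],"turn": [0,0,0],"fingers": 0.3},
    {"translation": [0,0,0],"turn": [0,0,0],"fingers": 0.3},
    {"translation": [0,0,0],"turn": [0,0,0],"fingers": 0.3},
    {"translation": [0,0,0],"turn": [0,0,0],"fingers": 0.3},
    {"translation": [0,0,0],"turn": [0,0,0],"fingers": 0.3}
  ]
}}

```text
time: 8.7
tcp_pos: [0.4644, -0.2733, 0.1066]
ee_rot: [[0.987, 0.158, 0.0], [0.158, -0.987, -0.0], [0.0, 0.0, -1.0]]
contact_force: [-0.1, -0.3, -2.1]
finger_gap: 0.595
gripper_force: 40.0
```

```bash
python3 - <<'E'
from h import *
held()
E
```

```text
t 8.7 tcp [ 0.4644 -0.2733  0.1066] yaw 9.09 tilt [ 0.0003 -0.0002] F [-0.1 -0.3 -2.1] gap 0.595
top
 (20.8, -0.5, 117.0, 79.9, -0.0, 34199)
 (-70.8, -0.6, 56.1, 22.2, -89.8, 3667)
dow
 (27.8, -14.6, 13.4, 13.2, 84.1, 971)
 (27.9, 13.0, 13.7, 13.0, 67.3, 988)
 (3.2, -30.6, 21.8, 10.2, -34.7, 703)
 (3.0, 29.5, 21.8, 9.9, 33.2, 682)
 (-24.9, -14.1, 13.6, 7.6, -83.8, 464)
 (-24.8, 13.1, 13.7, 7.8, 87.2, 474)
topz -0.0247
```

Aligned within a few tenths of a mm; lowering gently onto the dowels.

>>> {"method": "move_arm", "body": {
  "increments": [
    {"translation": [0.0002,-0.0002,-0.003],"turn": [0,0,0],"fingers": 0.3},
    {"translation": [0,0,-0.002],"turn": [0,0,0],"fingers": 0.3},
    {"translation": [0,0,-0.002],"turn": [0,0,0],"fingers": 0.3},
    {"translation": [0,0,-0.002],"turn": [0,0,0],"fingers": 0.3},
    {"translation": [0,0,0],"turn": [0,0,0],"fingers": 0.3}
  ]
}}

```text
time: 9.17
tcp_pos: [0.4642, -0.2734, 0.0968]
ee_rot: [[0.987, 0.158, -0.001], [0.158, -0.987, 0.0], [-0.001, -0.0, -1.0]]
contact_force: [0.8, 0.1, -1.0]
finger_gap: 0.594
gripper_force: 40.0
```

>>> {"method": "move_arm", "body": {
  "increments": [
    {"translation": [0,0,-0.002],"turn": [0,0,0],"fingers": 0.3},
    {"translation": [0,0,-0.001],"turn": [0,0,0],"fingers": 0.3},
    {"translation": [0,0,-0.001],"turn": [0,0,0],"fingers": 0.3},
    {"translation": [0,0,0],"turn": [0,0,0],"fingers": 0.3}
  ]
}}

```text
time: 9.5
tcp_pos: [0.4648, -0.2738, 0.0936]
ee_rot: [[0.987, 0.158, 0.001], [0.158, -0.987, -0.001], [0.0, 0.001, -1.0]]
contact_force: [0.9, -0.5, -1.6]
finger_gap: 0.591
gripper_force: 40.0
```

>>> {"method": "move_arm", "body": {
  "increments": [
    {"translation": [0,0,-0.002],"turn": [0,0,0],"fingers": 0.3},
    {"translation": [0,0,-0.001],"turn": [0,0,0],"fingers": 0.3},
    {"translation": [0,0,-0.001],"turn": [0,0,0],"fingers": 0.3},
    {"translation": [0,0,0],"turn": [0,0,0],"fingers": 0.3}
  ],
  "newtons": 60
}}

```text
time: 9.83
tcp_pos: [0.465, -0.2737, 0.0902]
ee_rot: [[0.987, 0.158, 0.001], [0.158, -0.987, -0.001], [0.001, 0.001, -1.0]]
contact_force: [-0.5, 0.6, 3.4]
finger_gap: 0.592
gripper_force: 60.0
```

>>> {"method": "move_arm", "body": {
  "increments": [
    {"translation": [0,0,-0.001],"turn": [0,0,0],"fingers": 0.3},
    {"translation": [0,0,-0.001],"turn": [0,0,0],"fingers": 0.3},
    {"translation": [0,0,-0.001],"turn": [0,0,0],"fingers": 0.3},
    {"translation": [0,0,0],"turn": [0,0,0],"fingers": 0.3}
  ]
}}

```text
time: 10.17
tcp_pos: [0.4652, -0.2737, 0.0876]
ee_rot: [[0.987, 0.158, 0.001], [0.158, -0.987, -0.001], [0.001, 0.001, -1.0]]
contact_force: [-1.2, 1.7, 7.5]
finger_gap: 0.59
gripper_force: 60.0
```

>>> {"method": "move_arm", "body": {
  "increments": [
    {"translation": [0,0,-0.001],"turn": [0,0,0],"fingers": 0.3},
    {"translation": [0,0,-0.001],"turn": [0,0,0],"fingers": 0.3},
    {"translation": [0,0,-0.0005],"turn": [0,0,0],"fingers": 0.3},
    {"translation": [0,0,0],"turn": [0,0,0],"fingers": 0.3}
  ]
}}

```text
time: 10.5
tcp_pos: [0.4654, -0.2737, 0.0863]
ee_rot: [[0.987, 0.158, 0.002], [0.158, -0.987, -0.001], [0.001, 0.001, -1.0]]
contact_force: [-2.3, 2.4, 13.1]
finger_gap: 0.591
gripper_force: 60.0
```

>>> {"method": "move_arm", "body": {
  "increments": [
    {"translation": [0,0,-0.001],"turn": [0,0,0],"fingers": 0.3},
    {"translation": [0,0,0],"turn": [0,0,0],"fingers": 0.3},
    {"translation": [0,0,0],"turn": [0,0,0],"fingers": 0.3}
  ]
}}

```text
time: 10.75
tcp_pos: [0.4654, -0.2737, 0.0863]
ee_rot: [[0.987, 0.159, 0.001], [0.159, -0.987, -0.001], [0.001, 0.001, -1.0]]
contact_force: [-4.0, 3.8, 17.6]
finger_gap: 0.59
gripper_force: 60.0
```

```bash
python3 - <<'E'
from h import *
held()
E
```

```text
t 10.75 tcp [ 0.4654 -0.2737  0.0863] yaw 9.12 tilt [ 0.0014 -0.0006] F [-4.   3.8 17.6] gap 0.59
top
 (20.9, -0.7, 116.9, 79.9, 0.0, 34205)
 (-70.9, -0.4, 56.1, 21.7, -89.3, 3666)
dow
 (27.8, -14.5, 13.6, 12.9, -85.3, 978)
 (27.7, 13.1, 13.5, 13.1, -86.5, 982)
 (3.3, -30.6, 21.3, 10.0, -35.7, 700)
 (3.1, 29.5, 21.6, 9.9, 34.1, 687)
 (-24.7, -14.2, 13.4, 7.5, -87.1, 461)
 (-24.8, 13.0, 13.6, 7.7, 86.1, 478)
topz -0.0246
```

>>> {"method": "move_arm", "body": {
  "increments": [
    {"translation": [0,0,-0.001],"turn": [0,0,0],"fingers": 0.3},
    {"translation": [0,0,0],"turn": [0,0,0],"fingers": 0.3},
    {"translation": [0,0,0],"turn": [0,0,0],"fingers": 0.3}
  ]
}}

```text
time: 11.05
tcp_pos: [0.4654, -0.2737, 0.0863]
ee_rot: [[0.987, 0.159, 0.001], [0.159, -0.987, -0.001], [0.001, 0.001, -1.0]]
contact_force: [-6.7, 5.4, 23.1]
finger_gap: 0.593
gripper_force: 60.0
```

>>> {"method": "move_arm", "body": {
  "increments": [
    {"translation": [0,0,0.0035],"turn": [0,0,0],"fingers": 0.8},
    {"translation": [0,0,0],"turn": [0,0,0],"fingers": 1},
    {"translation": [0,0,0],"turn": [0,0,0],"fingers": 1},
    {"translation": [0,0,0],"turn": [0,0,0],"fingers": 1}
  ]
}}

```text
time: 11.38
tcp_pos: [0.4639, -0.273, 0.0845]
ee_rot: [[0.987, 0.158, -0.001], [0.158, -0.987, 0.001], [-0.001, -0.001, -1.0]]
contact_force: [0.2, 0.3, -0.8]
finger_gap: 0.841
gripper_force: 0.0
```

>>> {"method": "move_arm", "body": {
  "increments": [
    {"translation": [0,0,0],"turn": [0,0,0],"fingers": 1},
    {"translation": [0,0,0.02],"turn": [0,0,0],"fingers": 1},
    {"translation": [0,0,0.035],"turn": [0,0,0],"fingers": 1},
    {"translation": [0,0,0.04],"turn": [0,0,0],"fingers": 1},
    {"translation": [0,0,0.04],"turn": [0,0,0],"fingers": 1}
  ]
}}

```text
time: 11.8
tcp_pos: [0.4635, -0.2727, 0.2203]
ee_rot: [[0.987, 0.158, -0.003], [0.158, -0.987, 0.002], [-0.002, -0.003, -1.0]]
contact_force: [0.7, -1.7, -0.3]
finger_gap: 0.998
gripper_force: 0.0
```

>>> {"method": "move_arm", "body": {
  "increments": [
    {"translation": [0,0,0.03],"turn": [0,0,0],"fingers": 1},
    {"translation": [0,0,0],"turn": [0,0,0],"fingers": 1},
    {"translation": [0,0,0],"turn": [0,0,0],"fingers": 1},
    {"translation": [0,0,0],"turn": [0,0,0],"fingers": 1},
    {"translation": [0,0,0],"turn": [0,0,0],"fingers": 1}
  ]
}}

```text
time: 12.22
tcp_pos: [0.4633, -0.2725, 0.2477]
ee_rot: [[0.987, 0.158, -0.004], [0.158, -0.987, 0.003], [-0.003, -0.004, -1.0]]
contact_force: [-0.0, 0.5, -0.5]
finger_gap: 1.0
gripper_force: 0.0
```

```bash
cat >> h.py <<'E'
def stack(tag,ztop):
    c,P=look(tag,(.3,.65,-.4,-.15),(ztop-.007,ztop+.007),(ztop+.008,ztop+.025))
    z=P[...,2]; x=P[...,0]; y=P[...,1]; th=np.radians(9.2)
    a=(x-.4645)*np.cos(th)+(y+.2732)*np.sin(th)
    m=(abs(z-ztop)<.012)&(x>.3)&(x<.65)&(y>-.4)&(y<-.15)
    for lo,hi in((-.08,-.045),(-.02,.02),(.045,.08)):
        k=m&(a>lo)&(a<hi); print("z at",lo,hi,np.round(np.median(z[k]),4) if k.any() else None,k.sum())
E
python3 - <<'E'
from h import *
stack("w4",.111)
c=cap("scene"); P=cloud(c)
print("slabs",*comps(P,.064,.079,(.3,.9,-.05,.45)),sep="\n ")
print("posts",*comps(P,.080,.1,(.3,.9,-.05,.45),3),sep="\n ")
E
```

```text
t 12.22 tcp [ 0.4633 -0.2725  0.2477] yaw 9.08 q [-40.   6.  90.  -0.  84.  41.]
faces
 (464.2, -273.1, 160.2, 56.3, 9.1, 12296)
dowels
 (490.1, -254.7, 13.1, 13.1, 50.9, 255)
 (494.6, -282.6, 13.1, 13.1, -80.2, 257)
 (435.1, -263.6, 13.2, 12.8, 58.1, 227)
 (439.8, -290.9, 13.0, 12.9, -80.0, 225)
z at -0.08 -0.045 0.111 2462
z at -0.02 0.02 0.111 3309
z at 0.045 0.08 0.1109 3362
slabs
 (562.7, 309.2, 88.2, 56.5, -45.4, 388)
 (587.6, 310.1, 54.5, 26.6, -47.9, 116)
 (697.7, 166.6, 84.5, 54.1, -77.2, 385)
 (680.7, 224.3, 43.0, 25.7, 12.8, 119)
 (742.6, 157.7, 70.2, 51.9, -36.6, 337)
posts
 (456.5, 26.8, 19.0, 17.8, 56.8, 46)
 (431.2, 319.2, 18.6, 15.6, -18.8, 42)
 (706.6, -47.1, 6.1, 2.4, -33.4, 7)
 (612.6, 444.9, 7.9, 5.2, -63.8, 12)
 (682.9, 180.5, 13.2, 10.0, 13.3, 20)
 (746.0, 53.2, 16.1, 15.1, 78.1, 40)
 (701.2, 202.5, 11.1, 10.1, 12.3, 18)
 (728.0, 148.0, 9.9, 8.7, -76.2, 15)
 (746.2, 169.1, 10.6, 10.5, 65.7, 19)
 (722.6, 343.9, 18.3, 17.0, -31.3, 51)
 (876.2, -17.2, 10.3, 4.0, -57.4, 13)
```

```bash
python3 - <<'E'
import numpy as np
c=np.array([.585,.187]); R=.205
a=np.radians(np.r_[129,131,np.arange(135,260,5),262,263.5])
p=c+R*np.c_[np.cos(a),np.sin(a)]
print("start",p[0].round(4),"d from tcp",(p[0]-[.464,-.273]).round(4))
print(len(a)-1,np.round(np.diff(p,axis=0),4).tolist())
E
```

```text
start [0.456  0.3463] d from tcp [-0.008   0.6193]
28 [[-0.0055, -0.0046], [-0.0105, -0.0098], [-0.0121, -0.0132], [-0.0109, -0.0142], [-0.0096, -0.0151], [-0.0083, -0.0159], [-0.0068, -0.0165], [-0.0054, -0.0171], [-0.0039, -0.0175], [-0.0023, -0.0177], [-0.0008, -0.0179], [0.0008, -0.0179], [0.0023, -0.0177], [0.0039, -0.0175], [0.0054, -0.0171], [0.0068, -0.0165], [0.0083, -0.0159], [0.0096, -0.0151], [0.0109, -0.0142], [0.0121, -0.0132], [0.0132, -0.0121], [0.0142, -0.0109], [0.0151, -0.0096], [0.0159, -0.0083], [0.0165, -0.0068], [0.0171, -0.0054], [0.0245, -0.005], [0.0053, -0.0007]]
```

>>> {"method": "move_arm", "body": {
  "increments": [
    {"translation": [-0.0005,0.0387,0],"turn": [0,0,0],"fingers": 0},
    {"translation": [-0.0005,0.0387,0],"turn": [0,0,0],"fingers": 0},
    {"translation": [-0.0005,0.0387,0],"turn": [0,0,0],"fingers": 0},
    {"translation": [-0.0005,0.0387,0],"turn": [0,0,0],"fingers": 0},
    {"translation": [-0.0005,0.0387,0],"turn": [0,0,0],"fingers": 0}
  ]
}}

```text
time: 12.73
tcp_pos: [0.4609, -0.0781, 0.249]
ee_rot: [[0.988, 0.157, -0.002], [0.157, -0.988, 0.001], [-0.002, -0.001, -1.0]]
contact_force: [0.6, 0.4, 0.3]
finger_gap: 0.68
gripper_force: 0.0
```

>>> {"method": "move_arm", "body": {
  "increments": [
    {"translation": [-0.0005,0.0387,0],"turn": [0,0,0],"fingers": 0},
    {"translation": [-0.0005,0.0387,0],"turn": [0,0,0],"fingers": 0},
    {"translation": [-0.0005,0.0387,0],"turn": [0,0,0],"fingers": 0},
    {"translation": [-0.0005,0.0387,0],"turn": [0,0,0],"fingers": 0},
    {"translation": [-0.0005,0.0387,0],"turn": [0,0,0],"fingers": 0}
  ]
}}

```text
time: 13.15
tcp_pos: [0.4583, 0.1153, 0.2492]
ee_rot: [[0.987, 0.158, -0.002], [0.158, -0.987, -0.0], [-0.002, -0.0, -1.0]]
contact_force: [1.1, -0.3, -0.3]
finger_gap: 0.328
gripper_force: 0.0
```

>>> {"method": "move_arm", "body": {
  "increments": [
    {"translation": [-0.0005,0.0387,0],"turn": [0,0,0],"fingers": 0},
    {"translation": [-0.0005,0.0387,0],"turn": [0,0,0],"fingers": 0},
    {"translation": [-0.0005,0.0387,0],"turn": [0,0,0],"fingers": 0},
    {"translation": [-0.0005,0.0387,0],"turn": [0,0,0],"fingers": 0},
    {"translation": [-0.0005,0.0387,0],"turn": [0,0,0],"fingers": 0}
  ]
}}

```text
time: 13.57
tcp_pos: [0.4559, 0.3087, 0.2489]
ee_rot: [[0.987, 0.158, -0.002], [0.158, -0.987, -0.001], [-0.002, 0.001, -1.0]]
contact_force: [0.5, 0.3, 0.1]
finger_gap: 0.009
gripper_force: 0.0
```

>>> {"method": "move_arm", "body": {
  "increments": [
    {"translation": [-0.0005,0.0387,0],"turn": [0,0,0],"fingers": 0},
    {"translation": [0,0,0],"turn": [0,0,0],"fingers": 0},
    {"translation": [0,0,0],"turn": [0,0,0],"fingers": 0},
    {"translation": [0,0,0],"turn": [0,0,0],"fingers": 0},
    {"translation": [0,0,0],"turn": [0,0,0],"fingers": 0}
  ]
}}

```text
time: 13.98
tcp_pos: [0.4564, 0.3443, 0.2497]
ee_rot: [[0.988, 0.157, -0.001], [0.157, -0.988, -0.001], [-0.001, 0.001, -1.0]]
contact_force: [-0.4, 0.3, 0.1]
finger_gap: 0.007
gripper_force: 0.0
```

>>> {"method": "move_arm", "body": {
  "increments": [
    {"translation": [0,0.001,-0.04],"turn": [0,0,0],"fingers": 0},
    {"translation": [0,0,-0.04],"turn": [0,0,0],"fingers": 0},
    {"translation": [0,0,-0.04],"turn": [0,0,0],"fingers": 0},
    {"translation": [0,0,-0.035],"turn": [0,0,0],"fingers": 0},
    {"translation": [0,0,-0.02],"turn": [0,0,0],"fingers": 0}
  ]
}}

```text
time: 14.4
tcp_pos: [0.454, 0.3433, 0.071]
ee_rot: [[0.988, 0.155, -0.006], [0.155, -0.988, -0.004], [-0.007, 0.003, -1.0]]
contact_force: [-0.4, 0.1, -0.0]
finger_gap: 0.003
gripper_force: 0.0
```

>>> {"method": "move_arm", "body": {
  "increments": [
    {"translation": [0,0,-0.01],"turn": [0,0,0],"fingers": 0},
    {"translation": [0,0,0],"turn": [0,0,0],"fingers": 0},
    {"translation": [0,0,0],"turn": [0,0,0],"fingers": 0},
    {"translation": [-0.0055,-0.0046,0],"turn": [0,0,0],"fingers": 0},
    {"translation": [-0.0105,-0.0098,0],"turn": [0,0,0],"fingers": 0}
  ]
}}

```text
time: 14.82
tcp_pos: [0.444, 0.334, 0.0685]
ee_rot: [[0.987, 0.158, 0.008], [0.158, -0.987, 0.004], [0.008, -0.003, -1.0]]
contact_force: [16.4, 9.6, -8.9]
finger_gap: 0.005
gripper_force: 7.1
```

>>> {"method": "move_arm", "body": {
  "increments": [
    {"translation": [-0.0121,-0.0132,0],"turn": [0,0,0],"fingers": 0},
    {"translation": [-0.0109,-0.0142,0],"turn": [0,0,0],"fingers": 0},
    {"translation": [-0.0096,-0.0151,0],"turn": [0,0,0],"fingers": 0},
    {"translation": [-0.0083,-0.0159,0],"turn": [0,0,0],"fingers": 0},
    {"translation": [-0.0068,-0.0165,0],"turn": [0,0,0],"fingers": 0}
  ]
}}

```text
time: 15.23
tcp_pos: [0.3954, 0.2581, 0.0687]
ee_rot: [[0.987, 0.158, 0.008], [0.158, -0.987, 0.004], [0.009, -0.002, -1.0]]
contact_force: [1.7, 1.2, 0.3]
finger_gap: 0.002
gripper_force: 0.8
```

>>> {"method": "move_arm", "body": {
  "increments": [
    {"translation": [-0.0054,-0.0171,-0.001],"turn": [0,0,0],"fingers": 0},
    {"translation": [-0.0039,-0.0175,-0.001],"turn": [0,0,0],"fingers": 0},
    {"translation": [-0.0023,-0.0177,-0.001],"turn": [0,0,0],"fingers": 0},
    {"translation": [-0.0008,-0.0179,0],"turn": [0,0,0],"fingers": 0},
    {"translation": [0.0008,-0.0179,0],"turn": [0,0,0],"fingers": 0}
  ]
}}

```text
time: 15.65
tcp_pos: [0.3832, 0.1695, 0.0651]
ee_rot: [[0.987, 0.158, 0.007], [0.158, -0.987, 0.002], [0.007, -0.001, -1.0]]
contact_force: [1.1, 1.5, 0.1]
finger_gap: 0.003
gripper_force: 0.9
```

>>> {"method": "move_arm", "body": {
  "increments": [
    {"translation": [0.0023,-0.0177,0],"turn": [0,0,0],"fingers": 0},
    {"translation": [0.0039,-0.0175,0],"turn": [0,0,0],"fingers": 0},
    {"translation": [0.0054,-0.0171,0],"turn": [0,0,0],"fingers": 0},
    {"translation": [0.0068,-0.0165,0],"turn": [0,0,0],"fingers": 0},
    {"translation": [0.0083,-0.0159,0],"turn": [0,0,0],"fingers": 0}
  ]
}}

```text
time: 16.07
tcp_pos: [0.4106, 0.0846, 0.0651]
ee_rot: [[0.988, 0.157, 0.007], [0.157, -0.988, 0.002], [0.008, -0.001, -1.0]]
contact_force: [2.0, 4.6, -0.0]
finger_gap: 0.003
gripper_force: 1.8
```

>>> {"method": "move_arm", "body": {
  "increments": [
    {"translation": [0.0096,-0.0151,0],"turn": [0,0,0],"fingers": 0},
    {"translation": [0.0109,-0.0142,0],"turn": [0,0,0],"fingers": 0},
    {"translation": [0.0121,-0.0132,0],"turn": [0,0,0],"fingers": 0},
    {"translation": [0.0132,-0.0121,0],"turn": [0,0,0],"fingers": 0},
    {"translation": [0.0142,-0.0109,0],"turn": [0,0,0],"fingers": 0}
  ]
}}

```text
time: 16.48
tcp_pos: [0.4695, 0.0188, 0.0648]
ee_rot: [[0.988, 0.157, 0.004], [0.157, -0.988, 0.001], [0.004, -0.0, -1.0]]
contact_force: [-0.6, 2.2, -0.6]
finger_gap: 0.003
gripper_force: 0.9
```

```bash
cat >> h.py <<'E'
def overview():
    c=cap("scene"); P=cloud(c)
    print("slabs",*comps(P,.064,.079,(.3,.9,-.05,.45)),sep="\n ")
    print("posts",*comps(P,.080,.1,(.3,.9,-.05,.45),20),sep="\n ")
    return c
E
python3 - <<'E'
from h import *
print(r.observe()["tcp_pos"]); c=overview(); cv2.imwrite("pics/s2.png",c["pixels"])
E
```

```text
[0.46949081 0.01879421 0.06477195]
slabs
 (472.0, 137.4, 88.4, 59.2, 57.8, 580)
 (564.8, 293.9, 99.8, 59.1, 67.3, 424)
 (587.1, 335.8, 81.1, 56.3, 68.4, 422)
posts
 (484.6, 16.0, 43.1, 20.5, -59.0, 74)
 (407.5, 283.6, 17.3, 17.0, -49.1, 41)
 (686.7, 367.9, 16.4, 15.7, -81.5, 41)
 (771.1, 87.9, 17.0, 15.6, 3.3, 49)
```

>>> {"method": "move_arm", "body": {
  "increments": [
    {"translation": [0.0151,-0.0096,0],"turn": [0,0,0],"fingers": 0},
    {"translation": [0.0159,-0.0083,0],"turn": [0,0,0],"fingers": 0},
    {"translation": [0.0165,-0.0068,0],"turn": [0,0,0],"fingers": 0},
    {"translation": [0.0171,-0.0054,0],"turn": [0,0,0],"fingers": 0},
    {"translation": [0.0122,-0.0027,0],"turn": [0,0,0],"fingers": 0}
  ]
}}

```text
time: 16.95
tcp_pos: [0.5462, -0.0142, 0.0644]
ee_rot: [[0.988, 0.158, 0.003], [0.158, -0.988, -0.001], [0.003, 0.001, -1.0]]
contact_force: [-1.8, 0.4, 0.8]
finger_gap: 0.006
gripper_force: 0.9
```

>>> {"method": "move_arm", "body": {
  "increments": [
    {"translation": [0.008,-0.001,0],"turn": [0,0,0],"fingers": 0},
    {"translation": [0,0,0],"turn": [0,0,0],"fingers": 0},
    {"translation": [-0.015,0,0],"turn": [0,0,0],"fingers": 0},
    {"translation": [-0.015,0,0.02],"turn": [0,0,0],"fingers": 0},
    {"translation": [0,0,0.04],"turn": [0,0,0],"fingers": 0}
  ]
}}

```text
time: 17.37
tcp_pos: [0.514, -0.0129, 0.1174]
ee_rot: [[0.987, 0.158, -0.016], [0.158, -0.987, 0.003], [-0.015, -0.005, -1.0]]
contact_force: [0.8, 0.3, -0.9]
finger_gap: 0.004
gripper_force: 0.0
```

>>> {"method": "move_arm", "body": {
  "increments": [
    {"translation": [0,0,0.04],"turn": [0,0,0],"fingers": 0.3},
    {"translation": [0,0,0.04],"turn": [0,0,0],"fingers": 0.6},
    {"translation": [0,0,0.04],"turn": [0,0,0],"fingers": 1},
    {"translation": [0,0,0],"turn": [0,0,0],"fingers": 1}
  ]
}}

```text
time: 17.7
tcp_pos: [0.5275, -0.0152, 0.2532]
ee_rot: [[0.987, 0.158, 0.019], [0.159, -0.987, -0.004], [0.018, 0.007, -1.0]]
contact_force: [1.4, -0.1, 0.2]
finger_gap: 0.249
gripper_force: 0.0
```

```bash
python3 - <<'E'
from h import *
c=overview(); cv2.imwrite("pics/s3.png",cv2.resize(c["pixels"][180:400,160:480],None,fx=2.4,fy=2.4)); look("w5")
E
```

```text
slabs
 (503.9, 91.8, 86.8, 61.8, 82.9, 586)
 (520.8, 291.9, 135.3, 62.6, -89.5, 925)
posts
 (381.8, 195.3, 21.0, 16.8, 8.3, 43)
 (579.7, -21.4, 18.1, 16.0, 19.1, 44)
 (599.0, 396.8, 15.6, 8.7, 10.9, 30)
t 17.75 tcp [ 0.5257 -0.0149  0.2492] yaw 9.12 q [-11.   3.  93.   0.  83.  70.]
faces
 (519.8, 255.2, 62.3, 57.0, -89.8, 3494)
 (502.5, 92.7, 85.6, 57.2, 83.1, 5621)
dowels
 (699.4, -49.2, 11.7, 5.4, 64.7, 138)
 (577.1, -19.6, 17.6, 16.6, 9.8, 376)
 (534.3, 263.3, 12.9, 12.5, -5.8, 187)
 (506.0, 263.1, 14.2, 10.9, -3.3, 182)
 (380.9, 194.7, 16.9, 16.8, 8.6, 395)
```

View pics/s3.png

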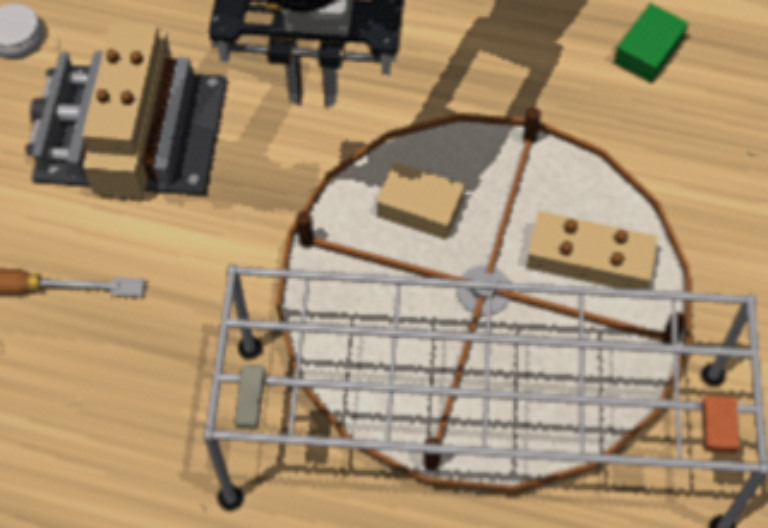

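>>> {"method": "move_arm", "body": {
  "increments": [
    {"translation": [-0.0003,0.025,0],"turn": [0,0,6.78],"fingers": 1},
    {"translation": [-0.0003,0.025,0],"turn": [0,0,6.78],"fingers": 1},
    {"translation": [-0.0003,0.025,0],"turn": [0,0,6.78],"fingers": 1},
    {"translation": [-0.0003,0.025,0],"turn": [0,0,6.78],"fingers": 1},
    {"translation": [-0.0003,0.025,0],"turn": [0,0,6.78],"fingers": 1}
  ]
}}

```text
time: 18.22
tcp_pos: [0.519, 0.1115, 0.24]
ee_rot: [[0.728, 0.686, -0.005], [0.686, -0.728, -0.0], [-0.003, -0.003, -1.0]]
contact_force: [0.2, -1.1, 0.6]
finger_gap: 0.691
gripper_force: 0.0
```

>>> {"method": "move_arm", "body": {
  "increments": [
    {"translation": [-0.0003,0.025,0],"turn": [0,0,6.78],"fingers": 1},
    {"translation": [-0.0003,0.025,0],"turn": [0,0,6.78],"fingers": 1},
    {"translation": [-0.0003,0.025,0],"turn": [0,0,6.78],"fingers": 1},
    {"translation": [-0.0003,0.025,0],"turn": [0,0,6.78],"fingers": 1},
    {"translation": [-0.0003,0.025,0],"turn": [0,0,6.78],"fingers": 1}
  ]
}}

```text
time: 18.63
tcp_pos: [0.5175, 0.2362, 0.2398]
ee_rot: [[0.221, 0.975, -0.005], [0.975, -0.221, -0.001], [-0.002, -0.004, -1.0]]
contact_force: [-0.0, -0.3, 0.7]
finger_gap: 0.995
gripper_force: 0.0
```

>>> {"method": "move_arm", "body": {
  "increments": [
    {"translation": [-0.0003,0.025,0],"turn": [0,0,6.78],"fingers": 1},
    {"translation": [-0.0003,0.025,0],"turn": [0,0,6.78],"fingers": 1},
    {"translation": [0,0,0],"turn": [0,0,0],"fingers": 1},
    {"translation": [0,0,0],"turn": [0,0,0],"fingers": 1},
    {"translation": [0,0,0],"turn": [0,0,0],"fingers": 1}
  ]
}}

```text
time: 19.05
tcp_pos: [0.5179, 0.2845, 0.2407]
ee_rot: [[-0.007, 1.0, -0.003], [1.0, 0.007, -0.002], [-0.002, -0.003, -1.0]]
contact_force: [0.1, -0.3, 0.0]
finger_gap: 0.998
gripper_force: 0.0
```

>>> {"method": "move_arm", "body": {
  "increments": [
    {"translation": [0,0,0],"turn": [0,0,0],"fingers": 1},
    {"translation": [0,0,0],"turn": [0,0,0],"fingers": 1},
    {"translation": [0,0,0],"turn": [0,0,0],"fingers": 1}
  ]
}}

```text
time: 19.3
tcp_pos: [0.5192, 0.2843, 0.2424]
ee_rot: [[-0.006, 1.0, -0.0], [1.0, 0.006, -0.0], [-0.0, -0.0, -1.0]]
contact_force: [0.1, -0.2, -0.4]
finger_gap: 1.002
gripper_force: 0.0
```

```bash
python3 - <<'E'
from h import *
look("w6")
E
```

```text
t 19.3 tcp [0.5192 0.2843 0.2424] yaw 90.34 q [20. 12. 83. -0. 84. 20.]
faces
 (519.2, 292.8, 135.6, 56.2, -89.6, 8668)
 (505.4, 116.1, 55.6, 41.1, -6.9, 1880)
dowels
 (605.6, 446.1, 10.8, 3.6, -24.8, 123)
 (595.6, 393.1, 17.4, 17.1, -82.6, 485)
 (505.3, 321.1, 13.1, 13.1, -45.9, 208)
 (532.8, 321.2, 13.5, 12.7, -89.6, 208)
 (505.5, 265.2, 13.1, 13.0, 65.2, 184)
 (533.3, 265.4, 13.1, 12.4, -89.7, 185)
 (377.3, 199.5, 16.9, 9.9, 53.2, 215)
 (796.3, 177.8, 16.9, 10.4, -88.3, 129)
```

>>> {"method": "move_arm", "body": {
  "increments": [
    {"translation": [0,0.0045,-0.04],"turn": [0,0,0],"fingers": 1},
    {"translation": [0,0.004,-0.04],"turn": [0,0,0],"fingers": 1},
    {"translation": [0,0,-0.04],"turn": [0,0,0],"fingers": 1},
    {"translation": [0,0,-0.035],"turn": [0,0,0],"fingers": 1},
    {"translation": [0,0,-0.025],"turn": [0,0,0],"fingers": 1}
  ]
}}

```text
time: 19.77
tcp_pos: [0.517, 0.2925, 0.0588]
ee_rot: [[-0.007, 1.0, -0.004], [1.0, 0.007, -0.002], [-0.002, -0.004, -1.0]]
contact_force: [0.1, -0.2, -0.3]
finger_gap: 1.0
gripper_force: 0.0
```

>>> {"method": "move_arm", "body": {
  "increments": [
    {"translation": [0,0,-0.01],"turn": [0,0,0],"fingers": 1},
    {"translation": [0,0,-0.006],"turn": [0,0,0],"fingers": 1},
    {"translation": [0,0,0],"turn": [0,0,0],"fingers": 1},
    {"translation": [0,0,0],"turn": [0,0,0],"fingers": 1},
    {"translation": [0,0,0],"turn": [0,0,0],"fingers": 1}
  ]
}}

```text
time: 20.18
tcp_pos: [0.5212, 0.2946, 0.049]
ee_rot: [[-0.008, 1.0, 0.004], [1.0, 0.008, 0.002], [0.002, 0.004, -1.0]]
contact_force: [0.0, 1.3, 0.7]
finger_gap: 1.002
gripper_force: 0.0
```

>>> {"method": "move_arm", "body": {
  "increments": [
    {"translation": [0,0,0],"turn": [0,0,0],"fingers": 0.3},
    {"translation": [0,0,0],"turn": [0,0,0],"fingers": 0.3},
    {"translation": [0,0,0],"turn": [0,0,0],"fingers": 0.3},
    {"translation": [0,0,0],"turn": [0,0,0],"fingers": 0.3},
    {"translation": [0,0,0],"turn": [0,0,0],"fingers": 0.3}
  ],
  "newtons": 50
}}

```text
time: 20.6
tcp_pos: [0.5192, 0.2939, 0.0467]
ee_rot: [[-0.008, 1.0, 0.0], [1.0, 0.008, 0.0], [0.0, 0.0, -1.0]]
contact_force: [0.4, -0.1, -0.9]
finger_gap: 0.683
gripper_force: 0.0
```

>>> {"method": "move_arm", "body": {
  "increments": [
    {"translation": [0,0,0],"turn": [0,0,0],"fingers": 0.3},
    {"translation": [0,0,0],"turn": [0,0,0],"fingers": 0.3},
    {"translation": [0,0,0],"turn": [0,0,0],"fingers": 0.3}
  ]
}}

```text
time: 20.85
tcp_pos: [0.5192, 0.2939, 0.0465]
ee_rot: [[-0.008, 1.0, 0.0], [1.0, 0.008, 0.0], [0.0, 0.0, -1.0]]
contact_force: [0.3, 0.3, 0.9]
finger_gap: 0.595
gripper_force: 50.0
```

>>> {"method": "move_arm", "body": {
  "increments": [
    {"translation": [0,0,0.015],"turn": [0,0,0],"fingers": 0.3},
    {"translation": [0,0,0.03],"turn": [0,0,0],"fingers": 0.3},
    {"translation": [0,0,0.04],"turn": [0,0,0],"fingers": 0.3},
    {"translation": [0,0,0.04],"turn": [0,0,0],"fingers": 0.3},
    {"translation": [0,0,0.04],"turn": [0,0,0],"fingers": 0.3}
  ]
}}

```text
time: 21.27
tcp_pos: [0.5181, 0.2935, 0.212]
ee_rot: [[-0.008, 1.0, -0.002], [1.0, 0.008, -0.001], [-0.001, -0.002, -1.0]]
contact_force: [0.1, 0.2, -1.9]
finger_gap: 0.593
gripper_force: 50.0
```

>>> {"method": "move_arm", "body": {
  "increments": [
    {"translation": [-0.0036,-0.0378,0],"turn": [0,0,-5.42],"fingers": 0.3},
    {"translation": [-0.0036,-0.0378,0],"turn": [0,0,-5.42],"fingers": 0.3},
    {"translation": [-0.0036,-0.0378,0],"turn": [0,0,-5.42],"fingers": 0.3},
    {"translation": [-0.0036,-0.0378,0],"turn": [0,0,-5.42],"fingers": 0.3},
    {"translation": [-0.0036,-0.0378,0],"turn": [0,0,-5.42],"fingers": 0.3}
  ]
}}

```text
time: 21.68
tcp_pos: [0.5001, 0.1034, 0.211]
ee_rot: [[0.452, 0.892, -0.001], [0.892, -0.452, -0.0], [-0.0, -0.001, -1.0]]
contact_force: [0.3, -0.7, -2.3]
finger_gap: 0.59
gripper_force: 50.0
```

>>> {"method": "move_arm", "body": {
  "increments": [
    {"translation": [-0.0036,-0.0378,0],"turn": [0,0,-5.42],"fingers": 0.3},
    {"translation": [-0.0036,-0.0378,0],"turn": [0,0,-5.42],"fingers": 0.3},
    {"translation": [-0.0036,-0.0378,0],"turn": [0,0,-5.42],"fingers": 0.3},
    {"translation": [-0.0036,-0.0378,0],"turn": [0,0,-5.42],"fingers": 0.3},
    {"translation": [-0.0036,-0.0378,0],"turn": [0,0,-5.42],"fingers": 0.3}
  ]
}}

```text
time: 22.1
tcp_pos: [0.4821, -0.0857, 0.211]
ee_rot: [[0.809, 0.588, -0.001], [0.588, -0.809, 0.0], [-0.0, -0.001, -1.0]]
contact_force: [1.3, -0.1, -2.2]
finger_gap: 0.591
gripper_force: 50.0
```

>>> {"method": "move_arm", "body": {
  "increments": [
    {"translation": [-0.0036,-0.0378,0],"turn": [0,0,-5.42],"fingers": 0.3},
    {"translation": [-0.0036,-0.0378,0],"turn": [0,0,-5.42],"fingers": 0.3},
    {"translation": [-0.0036,-0.0378,0],"turn": [0,0,-5.42],"fingers": 0.3},
    {"translation": [-0.0036,-0.0378,0],"turn": [0,0,-5.42],"fingers": 0.3},
    {"translation": [-0.0036,-0.0378,0],"turn": [0,0,-5.42],"fingers": 0.3}
  ]
}}

```text
time: 22.52
tcp_pos: [0.4641, -0.2746, 0.2109]
ee_rot: [[0.988, 0.154, -0.001], [0.154, -0.988, 0.001], [-0.001, -0.001, -1.0]]
contact_force: [0.7, 1.0, -0.6]
finger_gap: 0.588
gripper_force: 50.0
```

>>> {"method": "move_arm", "body": {
  "increments": [
    {"translation": [0,0,-0.015],"turn": [0,0,0],"fingers": 0.3},
    {"translation": [0,0,-0.02],"turn": [0,0,0],"fingers": 0.3},
    {"translation": [0,0,-0.02],"turn": [0,0,0],"fingers": 0.3},
    {"translation": [0,0,0],"turn": [0,0,0],"fingers": 0.3},
    {"translation": [0,0,0],"turn": [0,0,0],"fingers": 0.3}
  ]
}}

```text
time: 22.93
tcp_pos: [0.4638, -0.2721, 0.1548]
ee_rot: [[0.987, 0.159, -0.003], [0.159, -0.987, 0.003], [-0.003, -0.003, -1.0]]
contact_force: [0.2, -0.3, -1.4]
finger_gap: 0.593
gripper_force: 50.0
```

>>> {"method": "move_arm", "body": {
  "increments": [
    {"translation": [0,0,0],"turn": [0,0,0],"fingers": 0.3},
    {"translation": [0,0,0],"turn": [0,0,0],"fingers": 0.3},
    {"translation": [0,0,0],"turn": [0,0,0],"fingers": 0.3},
    {"translation": [0,0,0],"turn": [0,0,0],"fingers": 0.3},
    {"translation": [0,0,0],"turn": [0,0,0],"fingers": 0.3}
  ]
}}

```text
time: 23.35
tcp_pos: [0.4656, -0.2733, 0.1573]
ee_rot: [[0.987, 0.159, 0.001], [0.159, -0.987, -0.001], [0.001, 0.001, -1.0]]
contact_force: [-0.2, -0.1, -1.7]
finger_gap: 0.591
gripper_force: 50.0
```

```bash
python3 - <<'E'
from h import *
held()
E
```

```text
t 23.35 tcp [ 0.4656 -0.2733  0.1573] yaw 9.17 tilt [ 0.0013 -0.001 ] F [-0.2 -0.1 -1.7] gap 0.591
top
 (14.2, -0.4, 103.8, 79.8, -0.1, 29189)
 (-65.5, -0.6, 55.9, 10.1, 89.7, 1502)
dow
 (27.0, -14.6, 13.5, 13.4, 89.6, 968)
 (26.9, 13.0, 13.5, 12.9, 59.0, 977)
 (3.2, 29.7, 21.6, 9.5, 34.3, 685)
 (3.4, -30.6, 21.4, 9.9, -35.4, 706)
 (-25.5, -14.3, 13.4, 7.0, -87.5, 407)
 (-25.3, 13.3, 13.3, 7.4, 88.7, 406)
topz -0.0245
```

>>> {"method": "move_arm", "body": {
  "increments": [
    {"translation": [0.0006,-0.0003,-0.005],"turn": [0,0,0],"fingers": 0.3},
    {"translation": [0,0,-0.005],"turn": [0,0,0],"fingers": 0.3},
    {"translation": [0,0,-0.004],"turn": [0,0,0],"fingers": 0.3},
    {"translation": [0,0,0],"turn": [0,0,0],"fingers": 0.3},
    {"translation": [0,0,0],"turn": [0,0,0],"fingers": 0.3}
  ]
}}

```text
time: 23.82
tcp_pos: [0.4652, -0.2731, 0.1416]
ee_rot: [[0.987, 0.159, -0.001], [0.159, -0.987, 0.001], [-0.001, -0.001, -1.0]]
contact_force: [-0.2, -0.7, -0.9]
finger_gap: 0.588
gripper_force: 50.0
```

>>> {"method": "move_arm", "body": {
  "increments": [
    {"translation": [0,0,0],"turn": [0,0,0],"fingers": 0.3},
    {"translation": [0,0,0],"turn": [0,0,0],"fingers": 0.3},
    {"translation": [0,0,0],"turn": [0,0,0],"fingers": 0.3},
    {"translation": [0,0,0],"turn": [0,0,0],"fingers": 0.3},
    {"translation": [0,0,0],"turn": [0,0,0],"fingers": 0.3}
  ]
}}

```text
time: 24.23
tcp_pos: [0.4658, -0.2735, 0.1427]
ee_rot: [[0.987, 0.159, 0.0], [0.159, -0.987, -0.0], [0.0, 0.0, -1.0]]
contact_force: [-0.7, 1.1, -1.5]
finger_gap: 0.594
gripper_force: 50.0
```

```bash
python3 - <<'E'
from h import *
held()
E
```

```text
t 24.23 tcp [ 0.4658 -0.2735  0.1427] yaw 9.15 tilt [ 0.0003 -0.0002] F [-0.7  1.1 -1.5] gap 0.594
top
 (14.2, -0.7, 103.9, 80.1, 0.3, 29184)
 (-65.1, -0.5, 55.8, 9.8, 89.8, 1506)
dow
 (26.8, -14.7, 13.6, 13.3, -80.3, 973)
 (26.9, 13.2, 13.5, 13.1, 89.9, 978)
 (3.4, -30.7, 21.6, 10.1, -35.5, 696)
 (3.1, 29.5, 21.6, 9.9, 34.5, 684)
 (-25.6, -14.2, 13.3, 7.5, -86.6, 393)
 (-25.6, 13.0, 13.8, 7.2, 86.2, 414)
topz -0.0245
```

Good. Lower onto the dowels: contact expected at z≈0.1375, home at 0.1225.

>>> {"method": "move_arm", "body": {
  "increments": [
    {"translation": [0.0003,-0.0001,-0.003],"turn": [0,0,0],"fingers": 0.3},
    {"translation": [0,0,-0.002],"turn": [0,0,0],"fingers": 0.3},
    {"translation": [0,0,-0.002],"turn": [0,0,0],"fingers": 0.3},
    {"translation": [0,0,-0.002],"turn": [0,0,0],"fingers": 0.3},
    {"translation": [0,0,0],"turn": [0,0,0],"fingers": 0.3}
  ]
}}

```text
time: 24.7
tcp_pos: [0.4656, -0.2733, 0.1327]
ee_rot: [[0.987, 0.159, -0.001], [0.159, -0.987, 0.001], [-0.001, -0.001, -1.0]]
contact_force: [-0.2, 0.5, -2.1]
finger_gap: 0.589
gripper_force: 50.0
```

>>> {"method": "move_arm", "body": {
  "increments": [
    {"translation": [0,0,-0.002],"turn": [0,0,0],"fingers": 0.3},
    {"translation": [0,0,-0.001],"turn": [0,0,0],"fingers": 0.3},
    {"translation": [0,0,-0.001],"turn": [0,0,0],"fingers": 0.3},
    {"translation": [0,0,0],"turn": [0,0,0],"fingers": 0.3}
  ]
}}

```text
time: 25.03
tcp_pos: [0.4661, -0.2736, 0.1295]
ee_rot: [[0.987, 0.159, 0.0], [0.159, -0.987, -0.0], [0.0, 0.0, -1.0]]
contact_force: [-0.1, 0.3, -1.7]
finger_gap: 0.594
gripper_force: 50.0
```

>>> {"method": "move_arm", "body": {
  "increments": [
    {"translation": [0,0,-0.002],"turn": [0,0,0],"fingers": 0.3},
    {"translation": [0,0,-0.001],"turn": [0,0,0],"fingers": 0.3},
    {"translation": [0,0,-0.001],"turn": [0,0,0],"fingers": 0.3},
    {"translation": [0,0,0],"turn": [0,0,0],"fingers": 0.3}
  ],
  "newtons": 60
}}

```text
time: 25.37
tcp_pos: [0.4664, -0.2735, 0.1261]
ee_rot: [[0.987, 0.159, 0.001], [0.159, -0.987, -0.0], [0.001, 0.0, -1.0]]
contact_force: [-0.6, 1.4, 4.2]
finger_gap: 0.59
gripper_force: 60.0
```

>>> {"method": "move_arm", "body": {
  "increments": [
    {"translation": [0,0,-0.001],"turn": [0,0,0],"fingers": 0.3},
    {"translation": [0,0,-0.001],"turn": [0,0,0],"fingers": 0.3},
    {"translation": [0,0,-0.001],"turn": [0,0,0],"fingers": 0.3},
    {"translation": [0,0,0],"turn": [0,0,0],"fingers": 0.3}
  ]
}}

```text
time: 25.7
tcp_pos: [0.4666, -0.2735, 0.1237]
ee_rot: [[0.987, 0.159, 0.001], [0.159, -0.987, -0.0], [0.001, 0.0, -1.0]]
contact_force: [-1.5, 3.0, 8.5]
finger_gap: 0.588
gripper_force: 60.0
```

>>> {"method": "move_arm", "body": {
  "increments": [
    {"translation": [0,0,-0.001],"turn": [0,0,0],"fingers": 0.3},
    {"translation": [0,0,-0.001],"turn": [0,0,0],"fingers": 0.3},
    {"translation": [0,0,0],"turn": [0,0,0],"fingers": 0.3}
  ]
}}

```text
time: 25.95
tcp_pos: [0.4668, -0.2735, 0.1225]
ee_rot: [[0.987, 0.159, 0.002], [0.159, -0.987, -0.0], [0.001, 0.0, -1.0]]
contact_force: [-3.1, 4.3, 11.0]
finger_gap: 0.594
gripper_force: 60.0
```

>>> {"method": "move_arm", "body": {
  "increments": [
    {"translation": [0,0,-0.001],"turn": [0,0,0],"fingers": 0.3},
    {"translation": [0,0,-0.001],"turn": [0,0,0],"fingers": 0.3},
    {"translation": [0,0,0],"turn": [0,0,0],"fingers": 0.3},
    {"translation": [0,0,0],"turn": [0,0,0],"fingers": 0.3}
  ]
}}

```text
time: 26.28
tcp_pos: [0.4668, -0.2735, 0.1224]
ee_rot: [[0.987, 0.159, 0.002], [0.159, -0.987, -0.0], [0.001, 0.001, -1.0]]
contact_force: [-5.1, 6.7, 19.8]
finger_gap: 0.595
gripper_force: 60.0
```

>>> {"method": "move_arm", "body": {
  "increments": [
    {"translation": [0,0,-0.0005],"turn": [0,0,0],"fingers": 0.3},
    {"translation": [0,0,0],"turn": [0,0,0],"fingers": 0.3},
    {"translation": [0,0,0],"turn": [0,0,0],"fingers": 0.3}
  ]
}}

```text
time: 26.53
tcp_pos: [0.4668, -0.2735, 0.1224]
ee_rot: [[0.987, 0.159, 0.001], [0.159, -0.987, -0.0], [0.001, 0.001, -1.0]]
contact_force: [-7.0, 6.9, 22.5]
finger_gap: 0.591
gripper_force: 60.0
```

Home. Release, rise and check.

>>> {"method": "move_arm", "body": {
  "increments": [
    {"translation": [0,0,0.004],"turn": [0,0,0],"fingers": 1},
    {"translation": [0,0,0],"turn": [0,0,0],"fingers": 1},
    {"translation": [0,0,0],"turn": [0,0,0],"fingers": 1},
    {"translation": [0,0,0],"turn": [0,0,0],"fingers": 1},
    {"translation": [0,0,0],"turn": [0,0,0],"fingers": 1}
  ]
}}

```text
time: 26.95
tcp_pos: [0.4655, -0.2734, 0.121]
ee_rot: [[0.987, 0.159, -0.001], [0.159, -0.987, 0.001], [-0.001, -0.001, -1.0]]
contact_force: [-0.3, 0.3, -1.2]
finger_gap: 0.907
gripper_force: 0.0
```

>>> {"method": "move_arm", "body": {
  "increments": [
    {"translation": [0,0,0.02],"turn": [0,0,0],"fingers": 1},
    {"translation": [0,0,0.035],"turn": [0,0,0],"fingers": 1},
    {"translation": [0,0,0.04],"turn": [0,0,0],"fingers": 1},
    {"translation": [0,0,0.04],"turn": [0,0,0],"fingers": 1},
    {"translation": [0,0,0.02],"turn": [0,0,0],"fingers": 1}
  ]
}}

```text
time: 27.37
tcp_pos: [0.4676, -0.2749, 0.282]
ee_rot: [[0.987, 0.159, 0.006], [0.159, -0.987, -0.005], [0.005, 0.005, -1.0]]
contact_force: [0.6, -0.8, 0.4]
finger_gap: 1.001
gripper_force: 0.0
```

>>> {"method": "move_arm", "body": {
  "increments": [
    {"translation": [0,0,0],"turn": [0,0,0],"fingers": 1},
    {"translation": [0,0,0],"turn": [0,0,0],"fingers": 1},
    {"translation": [0,0,0],"turn": [0,0,0],"fingers": 1},
    {"translation": [0,0,0],"turn": [0,0,0],"fingers": 1},
    {"translation": [0,0,0],"turn": [0,0,0],"fingers": 1}
  ]
}}

```text
time: 27.78
tcp_pos: [0.465, -0.2728, 0.2743]
ee_rot: [[0.987, 0.159, -0.004], [0.159, -0.987, 0.003], [-0.003, -0.004, -1.0]]
contact_force: [-0.7, 0.0, -0.3]
finger_gap: 0.996
gripper_force: 0.0
```

```bash
python3 - <<'E'
from h import *
stack("w7",.147); overview()
E
```

```text
t 27.78 tcp [ 0.465  -0.2728  0.2743] yaw 9.15 q [-40.   5.  88.  -0.  87.  41.]
faces
 (464.9, -273.0, 135.7, 56.3, 9.1, 10828)
dowels
 (490.5, -254.7, 13.3, 12.7, 8.4, 268)
 (495.0, -282.2, 13.3, 13.3, 74.2, 274)
 (440.0, -291.1, 13.4, 12.6, 9.8, 239)
 (435.5, -263.6, 13.4, 12.7, -80.0, 238)
z at -0.08 -0.045 0.147 1644
z at -0.02 0.02 0.147 3472
z at 0.045 0.08 0.1469 2386
slabs
 (461.2, 120.5, 86.9, 62.8, 83.0, 568)
posts
 (382.9, 196.3, 18.3, 16.9, 58.2, 43)
 (580.0, -20.4, 17.4, 14.8, -35.7, 46)
 (597.6, 395.8, 17.6, 9.0, 8.4, 29)
```

>>> {"method": "move_arm", "body": {
  "increments": [
    {"translation": [-0.0004,0.0355,0],"turn": [0,0,6.72],"fingers": 1},
    {"translation": [-0.0004,0.0355,-0.003],"turn": [0,0,6.72],"fingers": 1},
    {"translation": [-0.0004,0.0355,-0.003],"turn": [0,0,6.72],"fingers": 1},
    {"translation": [-0.0004,0.0355,-0.003],"turn": [0,0,6.72],"fingers": 1},
    {"translation": [-0.0004,0.0355,-0.003],"turn": [0,0,6.72],"fingers": 1}
  ]
}}

```text
time: 28.3
tcp_pos: [0.4634, -0.0945, 0.2642]
ee_rot: [[0.731, 0.682, -0.001], [0.682, -0.731, 0.0], [-0.0, -0.001, -1.0]]
contact_force: [0.3, 0.9, 1.0]
finger_gap: 1.0
gripper_force: 0.0
```

>>> {"method": "move_arm", "body": {
  "increments": [
    {"translation": [-0.0004,0.0355,-0.003],"turn": [0,0,6.72],"fingers": 1},
    {"translation": [-0.0004,0.0355,-0.003],"turn": [0,0,6.72],"fingers": 1},
    {"translation": [-0.0004,0.0355,-0.003],"turn": [0,0,6.72],"fingers": 1},
    {"translation": [-0.0004,0.0355,-0.003],"turn": [0,0,6.72],"fingers": 1},
    {"translation": [-0.0004,0.0355,0],"turn": [0,0,6.72],"fingers": 1}
  ]
}}

```text
time: 28.72
tcp_pos: [0.4609, 0.0831, 0.2518]
ee_rot: [[0.23, 0.973, -0.002], [0.973, -0.23, -0.0], [-0.0, -0.002, -1.0]]
contact_force: [-0.2, -0.4, -0.0]
finger_gap: 1.0
gripper_force: 0.0
```

>>> {"method": "move_arm", "body": {
  "increments": [
    {"translation": [-0.0004,0.0355,0],"turn": [0,0,6.72],"fingers": 1},
    {"translation": [0,0,0],"turn": [0,0,0],"fingers": 1},
    {"translation": [0,0,0],"turn": [0,0,0],"fingers": 1},
    {"translation": [0,0,0],"turn": [0,0,0],"fingers": 1},
    {"translation": [0,0,0],"turn": [0,0,0],"fingers": 1}
  ]
}}

```text
time: 29.13
tcp_pos: [0.4616, 0.1159, 0.2526]
ee_rot: [[0.123, 0.992, -0.001], [0.992, -0.123, -0.001], [-0.001, -0.0, -1.0]]
contact_force: [-0.6, -0.6, 0.2]
finger_gap: 0.998
gripper_force: 0.0
```

>>> {"method": "move_arm", "body": {
  "increments": [
    {"translation": [0,0,0],"turn": [0,0,0],"fingers": 1},
    {"translation": [0,0,0],"turn": [0,0,0],"fingers": 1},
    {"translation": [0,0,0],"turn": [0,0,0],"fingers": 1}
  ]
}}

```text
time: 29.38
tcp_pos: [0.4618, 0.116, 0.2529]
ee_rot: [[0.123, 0.992, -0.0], [0.992, -0.123, -0.0], [-0.0, 0.0, -1.0]]
contact_force: [0.4, -0.4, 0.6]
finger_gap: 1.0
gripper_force: 0.0
```

```bash
python3 - <<'E'
from h import *
look("w8")
E
```

```text
t 29.38 tcp [0.4618 0.116  0.2529] yaw 82.95 q [ 4. -2. 98. -0. 84. 11.]
faces
 (458.8, 121.4, 85.8, 55.8, 81.8, 5614)
dowels
 (380.1, 196.0, 17.4, 17.0, -48.2, 430)
 (700.6, -45.9, 10.6, 6.0, 24.0, 60)
```

View pics/w8.png

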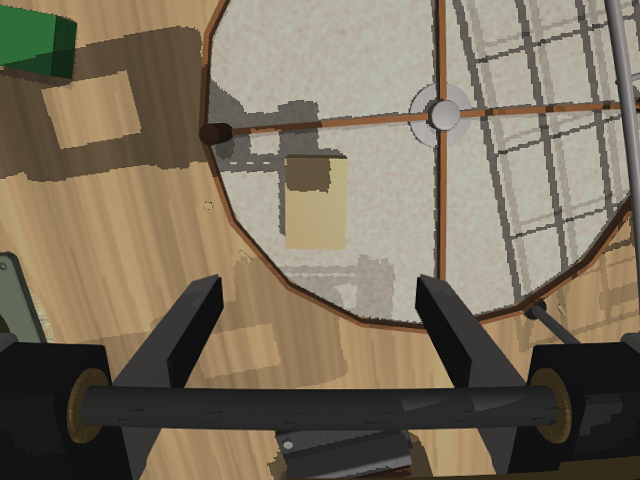

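>>> {"method": "move_arm", "body": {
  "increments": [
    {"translation": [-0.0015,0.0027,-0.04],"turn": [0,0,-0.5],"fingers": 1},
    {"translation": [-0.0015,0.0027,-0.04],"turn": [0,0,-0.4],"fingers": 1},
    {"translation": [0,0,-0.04],"turn": [0,0,0],"fingers": 1},
    {"translation": [0,0,-0.04],"turn": [0,0,0],"fingers": 1},
    {"translation": [0,0,-0.03],"turn": [0,0,0],"fingers": 1}
  ]
}}

```text
time: 29.85
tcp_pos: [0.4569, 0.1219, 0.0601]
ee_rot: [[0.137, 0.991, -0.003], [0.991, -0.137, -0.0], [-0.001, -0.003, -1.0]]
contact_force: [-0.1, 0.6, 0.5]
finger_gap: 1.0
gripper_force: 0.0
```

>>> {"method": "move_arm", "body": {
  "increments": [
    {"translation": [0,0,-0.01],"turn": [0,0,0],"fingers": 1},
    {"translation": [0,0,-0.006],"turn": [0,0,0],"fingers": 1},
    {"translation": [0,0,0],"turn": [0,0,0],"fingers": 1},
    {"translation": [0,0,0],"turn": [0,0,0],"fingers": 1},
    {"translation": [0,0,0],"turn": [0,0,0],"fingers": 1}
  ]
}}

```text
time: 30.27
tcp_pos: [0.461, 0.1225, 0.0492]
ee_rot: [[0.136, 0.991, 0.005], [0.991, -0.136, 0.0], [0.001, 0.005, -1.0]]
contact_force: [-0.3, 0.4, -0.2]
finger_gap: 1.002
gripper_force: 0.0
```

>>> {"method": "move_arm", "body": {
  "increments": [
    {"translation": [0,0,0],"turn": [0,0,0],"fingers": 0.3},
    {"translation": [0,0,0],"turn": [0,0,0],"fingers": 0.3},
    {"translation": [0,0,0],"turn": [0,0,0],"fingers": 0.3},
    {"translation": [0,0,0],"turn": [0,0,0],"fingers": 0.3},
    {"translation": [0,0,0],"turn": [0,0,0],"fingers": 0.3}
  ],
  "newtons": 50
}}

```text
time: 30.68
tcp_pos: [0.4587, 0.1224, 0.0472]
ee_rot: [[0.136, 0.991, 0.0], [0.991, -0.136, 0.0], [0.0, 0.0, -1.0]]
contact_force: [0.9, -0.1, -0.1]
finger_gap: 0.684
gripper_force: 0.0
```

>>> {"method": "move_arm", "body": {
  "increments": [
    {"translation": [0,0,0],"turn": [0,0,0],"fingers": 0.3},
    {"translation": [0,0,0],"turn": [0,0,0],"fingers": 0.3},
    {"translation": [0,0,0],"turn": [0,0,0],"fingers": 0.3}
  ]
}}

```text
time: 30.93
tcp_pos: [0.4586, 0.1224, 0.047]
ee_rot: [[0.136, 0.991, 0.0], [0.991, -0.136, 0.0], [0.0, 0.0, -1.0]]
contact_force: [-0.3, 0.1, 1.7]
finger_gap: 0.595
gripper_force: 50.0
```

>>> {"method": "move_arm", "body": {
  "increments": [
    {"translation": [0,0,0.025],"turn": [0,0,0],"fingers": 0.3},
    {"translation": [0,0,0.04],"turn": [0,0,0],"fingers": 0.3},
    {"translation": [0,0,0.04],"turn": [0,0,0],"fingers": 0.3},
    {"translation": [0,0,0.04],"turn": [0,0,0],"fingers": 0.3},
    {"translation": [0,0,0.035],"turn": [0,0,0],"fingers": 0.3}
  ]
}}

```text
time: 31.35
tcp_pos: [0.4585, 0.1224, 0.2292]
ee_rot: [[0.136, 0.991, 0.001], [0.991, -0.136, 0.0], [0.0, 0.001, -1.0]]
contact_force: [-0.1, 0.6, -0.5]
finger_gap: 0.592
gripper_force: 50.0
```

>>> {"method": "move_arm", "body": {
  "increments": [
    {"translation": [0.0007,-0.036,0],"turn": [0,0,-6.65],"fingers": 0.3},
    {"translation": [0.0007,-0.036,0],"turn": [0,0,-6.65],"fingers": 0.3},
    {"translation": [0.0007,-0.036,0],"turn": [0,0,-6.65],"fingers": 0.3},
    {"translation": [0.0007,-0.036,0],"turn": [0,0,-6.65],"fingers": 0.3},
    {"translation": [0.0007,-0.036,0],"turn": [0,0,-6.65],"fingers": 0.3}
  ]
}}

```text
time: 31.77
tcp_pos: [0.4615, -0.059, 0.2267]
ee_rot: [[0.661, 0.75, -0.0], [0.75, -0.661, 0.0], [-0.0, -0.0, -1.0]]
contact_force: [0.7, 0.2, -1.7]
finger_gap: 0.589
gripper_force: 50.0
```

>>> {"method": "move_arm", "body": {
  "increments": [
    {"translation": [0.0007,-0.036,0],"turn": [0,0,-6.65],"fingers": 0.3},
    {"translation": [0.0007,-0.036,0],"turn": [0,0,-6.65],"fingers": 0.3},
    {"translation": [0.0007,-0.036,0],"turn": [0,0,-6.65],"fingers": 0.3},
    {"translation": [0.0007,-0.036,0],"turn": [0,0,-6.65],"fingers": 0.3},
    {"translation": [0.0007,-0.036,0],"turn": [0,0,-6.65],"fingers": 0.3}
  ]
}}

```text
time: 32.18
tcp_pos: [0.4649, -0.2392, 0.2264]
ee_rot: [[0.964, 0.264, -0.001], [0.264, -0.964, 0.001], [-0.0, -0.001, -1.0]]
contact_force: [0.5, 0.3, -0.5]
finger_gap: 0.592
gripper_force: 50.0
```

>>> {"method": "move_arm", "body": {
  "increments": [
    {"translation": [0.0007,-0.036,0],"turn": [0,0,-6.6],"fingers": 0.3},
    {"translation": [0,0,-0.01],"turn": [0,0,0],"fingers": 0.3},
    {"translation": [0,0,-0.015],"turn": [0,0,0],"fingers": 0.3},
    {"translation": [0,0,-0.01],"turn": [0,0,0],"fingers": 0.3},
    {"translation": [0,0,0],"turn": [0,0,0],"fingers": 0.3}
  ]
}}

```text
time: 32.6
tcp_pos: [0.4642, -0.2718, 0.1883]
ee_rot: [[0.987, 0.158, -0.005], [0.158, -0.987, 0.005], [-0.005, -0.005, -1.0]]
contact_force: [0.6, 0.8, -1.2]
finger_gap: 0.591
gripper_force: 50.0
```

>>> {"method": "move_arm", "body": {
  "increments": [
    {"translation": [0,0,0],"turn": [0,0,0],"fingers": 0.3},
    {"translation": [0,0,0],"turn": [0,0,0],"fingers": 0.3},
    {"translation": [0,0,0],"turn": [0,0,0],"fingers": 0.3},
    {"translation": [0,0,0],"turn": [0,0,0],"fingers": 0.3},
    {"translation": [0,0,0],"turn": [0,0,0],"fingers": 0.3}
  ]
}}

```text
time: 33.02
tcp_pos: [0.4668, -0.2737, 0.1928]
ee_rot: [[0.987, 0.158, 0.001], [0.158, -0.987, -0.001], [0.001, 0.001, -1.0]]
contact_force: [-0.0, -0.5, 0.1]
finger_gap: 0.592
gripper_force: 50.0
```

```bash
python3 - <<'E'
from h import *
c,t=held(); cv2.imwrite("pics/w9.png",c["pixels"])
E
```

```text
t 33.02 tcp [ 0.4668 -0.2737  0.1928] yaw 9.1 tilt [ 0.0012 -0.001 ] F [-0.  -0.5  0.1] gap 0.592
top
 (1.5, -0.6, 80.0, 79.5, -0.1, 23320)
dow
 (3.2, -30.6, 21.7, 10.1, -34.8, 694)
 (3.1, 29.5, 21.8, 9.9, 33.8, 701)
topz -0.0217
```

View pics/w9.png

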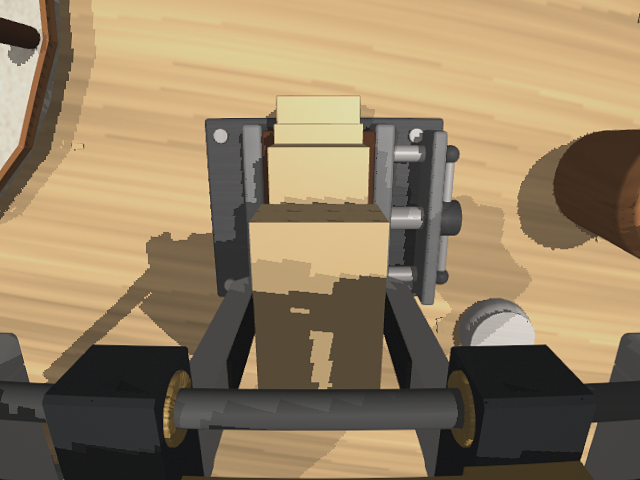

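```bash
python3 - <<'E'
from h import *
c,t=held()
m=(abs(t[...,1]+.0006)<.02)&(t[...,2]<-.019)&(t[...,2]>-.029)&(t[...,0]>.005)
Q=t[m]; print(len(Q),"front edge",np.percentile(Q[:,0],[99,99.9]),Q[:,0].max(),"z",np.median(Q[:,2]))
for lo in(.01,.02,.03): k=Q[(Q[:,0]>lo)&(Q[:,0]<lo+.008)]; print(lo,np.median(k[:,2]))
for a,b in((-.022,-.012),(.012,.022)):
    k=t[(t[...,1]>a)&(t[...,1]<b)&(abs(t[...,2]+.024)<.005)&(t[...,0]>.005)]; print(a,k[:,0].max())
E
```

```text
t 33.07 tcp [ 0.4667 -0.2737  0.1926] yaw 9.09 tilt [ 0.001  -0.0008] F [-0.4 -0.4 -1.3] gap 0.592
top
 (1.6, -0.6, 80.2, 79.6, -90.0, 23309)
dow
 (2.8, -30.6, 22.0, 10.1, -33.8, 693)
 (3.2, 29.5, 21.5, 10.0, 34.0, 683)
topz -0.0221
8293 front edge [0.04113719 0.04133121] 0.04143914924872784 z -0.023882493509393622
0.01 -0.023916859105792842
0.02 -0.023916679792066034
0.03 -0.023883693450249297
-0.022 0.04145963832074493
0.012 0.04143914924872784
```

>>> {"method": "move_arm", "body": {
  "increments": [
    {"translation": [-0.0007,-0.0001,-0.005],"turn": [0,0,0],"fingers": 0.3},
    {"translation": [0,0,-0.005],"turn": [0,0,0],"fingers": 0.3},
    {"translation": [0,0,-0.004],"turn": [0,0,0],"fingers": 0.3},
    {"translation": [0,0,0],"turn": [0,0,0],"fingers": 0.3},
    {"translation": [0,0,0],"turn": [0,0,0],"fingers": 0.3}
  ]
}}

```text
time: 33.53
tcp_pos: [0.4651, -0.2735, 0.1771]
ee_rot: [[0.988, 0.158, -0.001], [0.158, -0.988, 0.001], [-0.001, -0.001, -1.0]]
contact_force: [-0.8, -0.0, 0.1]
finger_gap: 0.594
gripper_force: 50.0
```

>>> {"method": "move_arm", "body": {
  "increments": [
    {"translation": [0,0,0],"turn": [0,0,0],"fingers": 0.3},
    {"translation": [0,0,0],"turn": [0,0,0],"fingers": 0.3},
    {"translation": [0,0,0],"turn": [0,0,0],"fingers": 0.3},
    {"translation": [0,0,0],"turn": [0,0,0],"fingers": 0.3},
    {"translation": [0,0,0],"turn": [0,0,0],"fingers": 0.3}
  ]
}}

```text
time: 33.95
tcp_pos: [0.4657, -0.2738, 0.1781]
ee_rot: [[0.987, 0.158, 0.0], [0.158, -0.987, -0.0], [0.0, 0.0, -1.0]]
contact_force: [-0.5, -0.0, -1.7]
finger_gap: 0.594
gripper_force: 50.0
```

>>> {"method": "move_arm", "body": {
  "increments": [
    {"translation": [0,0.0002,-0.003],"turn": [0,0,0],"fingers": 0.3},
    {"translation": [0,0,-0.002],"turn": [0,0,0],"fingers": 0.3},
    {"translation": [0,0,-0.002],"turn": [0,0,0],"fingers": 0.3},
    {"translation": [0,0,-0.002],"turn": [0,0,0],"fingers": 0.3},
    {"translation": [0,0,0],"turn": [0,0,0],"fingers": 0.3}
  ]
}}

```text
time: 34.37
tcp_pos: [0.4654, -0.2736, 0.1683]
ee_rot: [[0.987, 0.158, -0.001], [0.158, -0.987, 0.0], [-0.001, -0.0, -1.0]]
contact_force: [-0.2, -0.5, -1.6]
finger_gap: 0.595
gripper_force: 50.0
```

>>> {"method": "move_arm", "body": {
  "increments": [
    {"translation": [0,0,-0.002],"turn": [0,0,0],"fingers": 0.3},
    {"translation": [0,0,-0.001],"turn": [0,0,0],"fingers": 0.3},
    {"translation": [0,0,-0.001],"turn": [0,0,0],"fingers": 0.3},
    {"translation": [0,0,0],"turn": [0,0,0],"fingers": 0.3}
  ]
}}

```text
time: 34.7
tcp_pos: [0.4658, -0.2736, 0.1653]
ee_rot: [[0.987, 0.158, 0.001], [0.158, -0.987, -0.0], [0.0, 0.0, -1.0]]
contact_force: [-0.2, 0.3, 0.8]
finger_gap: 0.594
gripper_force: 50.0
```

Entering the sockets with next to no force; pressing home (expected z≈0.159).

>>> {"method": "move_arm", "body": {
  "increments": [
    {"translation": [0,0,-0.002],"turn": [0,0,0],"fingers": 0.3},
    {"translation": [0,0,-0.001],"turn": [0,0,0],"fingers": 0.3},
    {"translation": [0,0,-0.001],"turn": [0,0,0],"fingers": 0.3},
    {"translation": [0,0,0],"turn": [0,0,0],"fingers": 0.3}
  ],
  "newtons": 60
}}

```text
time: 35.03
tcp_pos: [0.4661, -0.2736, 0.162]
ee_rot: [[0.987, 0.158, 0.001], [0.158, -0.987, -0.0], [0.001, 0.001, -1.0]]
contact_force: [-0.2, 1.4, 5.2]
finger_gap: 0.589
gripper_force: 60.0
```

>>> {"method": "move_arm", "body": {
  "increments": [
    {"translation": [0,0,-0.001],"turn": [0,0,0],"fingers": 0.3},
    {"translation": [0,0,-0.001],"turn": [0,0,0],"fingers": 0.3},
    {"translation": [0,0,-0.001],"turn": [0,0,0],"fingers": 0.3},
    {"translation": [0,0,0],"turn": [0,0,0],"fingers": 0.3}
  ]
}}

```text
time: 35.37
tcp_pos: [0.4663, -0.2736, 0.1598]
ee_rot: [[0.987, 0.158, 0.002], [0.158, -0.987, -0.0], [0.002, 0.001, -1.0]]
contact_force: [-1.8, 1.8, 7.2]
finger_gap: 0.591
gripper_force: 60.0
```

>>> {"method": "move_arm", "body": {
  "increments": [
    {"translation": [0,0,-0.001],"turn": [0,0,0],"fingers": 0.3},
    {"translation": [0,0,-0.001],"turn": [0,0,0],"fingers": 0.3},
    {"translation": [0,0,0],"turn": [0,0,0],"fingers": 0.3}
  ]
}}

```text
time: 35.62
tcp_pos: [0.4664, -0.2736, 0.159]
ee_rot: [[0.987, 0.158, 0.002], [0.158, -0.987, -0.001], [0.002, 0.001, -1.0]]
contact_force: [-2.9, 3.6, 14.7]
finger_gap: 0.591
gripper_force: 60.0
```

>>> {"method": "move_arm", "body": {
  "increments": [
    {"translation": [0,0,-0.001],"turn": [0,0,0],"fingers": 0.3},
    {"translation": [0,0,-0.001],"turn": [0,0,0],"fingers": 0.3},
    {"translation": [0,0,0],"turn": [0,0,0],"fingers": 0.3},
    {"translation": [0,0,0],"turn": [0,0,0],"fingers": 0.3}
  ]
}}

```text
time: 35.95
tcp_pos: [0.4664, -0.2736, 0.159]
ee_rot: [[0.987, 0.158, 0.002], [0.158, -0.987, -0.001], [0.002, 0.001, -1.0]]
contact_force: [-6.7, 7.2, 22.4]
finger_gap: 0.59
gripper_force: 60.0
```

>>> {"method": "move_arm", "body": {
  "increments": [
    {"translation": [0,0,0.004],"turn": [0,0,0],"fingers": 1},
    {"translation": [0,0,0],"turn": [0,0,0],"fingers": 1},
    {"translation": [0,0,0],"turn": [0,0,0],"fingers": 1},
    {"translation": [0,0,0],"turn": [0,0,0],"fingers": 1},
    {"translation": [0,0,0],"turn": [0,0,0],"fingers": 1}
  ]
}}

```text
time: 36.37
tcp_pos: [0.4651, -0.2733, 0.1569]
ee_rot: [[0.988, 0.157, -0.001], [0.157, -0.988, 0.001], [-0.001, -0.001, -1.0]]
contact_force: [-0.5, 0.3, -0.2]
finger_gap: 0.911
gripper_force: 0.0
```

>>> {"method": "move_arm", "body": {
  "increments": [
    {"translation": [0,0,0.02],"turn": [0,0,0],"fingers": 1},
    {"translation": [0,0,0.035],"turn": [0,0,0],"fingers": 1},
    {"translation": [0,0,0.04],"turn": [0,0,0],"fingers": 1},
    {"translation": [0,0,0.03],"turn": [0,0,0],"fingers": 1},
    {"translation": [0,0,0.01],"turn": [0,0,0],"fingers": 1}
  ]
}}

```text
time: 36.78
tcp_pos: [0.4677, -0.2752, 0.2984]
ee_rot: [[0.987, 0.158, 0.007], [0.158, -0.987, -0.006], [0.006, 0.007, -1.0]]
contact_force: [1.4, 0.2, 1.6]
finger_gap: 0.998
gripper_force: 0.0
```

>>> {"method": "move_arm", "body": {
  "increments": [
    {"translation": [0,0,0],"turn": [0,0,0],"fingers": 1},
    {"translation": [0,0,0],"turn": [0,0,0],"fingers": 1},
    {"translation": [0,0,0],"turn": [0,0,0],"fingers": 1},
    {"translation": [0,0,0],"turn": [0,0,0],"fingers": 1},
    {"translation": [0,0,0],"turn": [0,0,0],"fingers": 1}
  ]
}}

```text
time: 37.2
tcp_pos: [0.4647, -0.2728, 0.2904]
ee_rot: [[0.988, 0.158, -0.004], [0.158, -0.988, 0.003], [-0.003, -0.003, -1.0]]
contact_force: [-0.1, 0.5, 1.1]
finger_gap: 1.0
gripper_force: 0.0
```

```bash
python3 - <<'E'
from h import *
stack("w10",.183); print(r.observe()["contact_force"])
c=cap("side"); cv2.imwrite("pics/side2.png",cv2.resize(c["pixels"][120:280,240:480],None,fx=3,fy=3))
E
```

```text
t 37.2 tcp [ 0.4647 -0.2728  0.2904] yaw 9.07 q [-40.   5.  87.   0.  89.  41.]
faces
 (464.6, -273.0, 85.7, 56.2, 9.2, 8459)
dowels
z at -0.08 -0.045 None 0
z at -0.02 0.02 0.183 3905
z at 0.045 0.08 None 0
[-0.25201977  0.34326184  0.35718776]
```

View pics/side2.png

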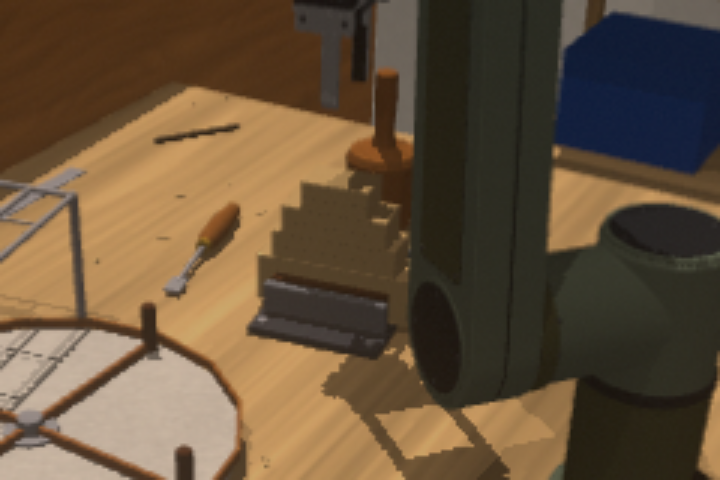

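The picture shows the stepped stack at (330,225), with no gaps and the gripper clear above it; its top is at 0.183 m, exactly seated. The carousel is empty, and no slab_110 was there at the start.

```bash
python3 -c "
from rig import r
print(r.close_job())"
```

```text
the job is handed in; nothing more can be done
None
```

The blank is built on the back block: slab_160, then slab_135, then slab_85, each pressed fully home and square with no gap; slab_110 was not on the carousel, the mallet, gouge and wax tin were left alone, and the job was handed in at about 37 s of the 210 s.

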